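Balance and close a centrifuge rotor

ROBOT

A 6-joint arm with a two-finger parallel gripper is mounted at the origin on a cart in front of the work surface, level with it; the furniture and walls round the work are solid. World frame = base frame: x ahead of the robot, y to its left, z up, the work surface at z = 0. Lengths are in m, angles in rad, forces in N, time in s.
With the tool pointing down it reaches from about 0.25 to 0.8 m from the base axis. Payload 3.9 kg.
Tool frame: the origin (TCP) lies between the finger pads; the fingertips stand 19 mm ahead of it and the grasp point (between the pads) is the TCP; z points along the fingers, y is the line along which they close (so a half turn about z gives the same grasp; the last joint's range is limited). The gripper opens to 85 mm and grips with 20 to 120 N. Pads are 22 mm wide; open, the fingers measure 114 mm over their backs; the gripper's body (76 mm by 85 mm) begins 54 mm behind the grasp point. The pads swing forward as they close: fully open they stand 13 mm farther back than shut.
Start: joints at [-1.141, 0.26, -0.138, 1.173, 0, 1.571], TCP at [0.219, -0.477, 0.25] pointing down, gripper open.
Joint ranges: [-2.78, 2.78], [-0.83, 1.72], [-1.28, 1.37], [-1.9, 2.12], [-1.57, 1.48], [-3.14, 3.14]. Speed limits (rad/s): [2.57, 2.57, 3.14, 3.14, 3.14, 3.14].

INTERFACE

Orientations are given as [roll, pitch, yaw] about the fixed x, y, z axes, in that order (R = Rz(yaw) Ry(pitch) Rx(roll)).
In Python, from plant import ctrl gives the robot as it stands.
- The arm moves only by the tool play_rows, never from a script. Its argument "plan" is a list of rows, each a list of 3 entries, a list of its own where there are three numbers: the shift along the tool's x, y, z in m, then the turn about the tool's z in rad, then the closure, from 0 (fully open) to 1 (shut). In form: [[[tx, ty, tz], spin, gripper], ...]. A call has 1 to 5 rows; each row shifts and turns the commanded pose from where the row before left it, along the tool's axes as they then stand; what a row does not reach is not made up. A row lasts 1/8 s, in which the tool goes at most 62.5 mm and 10.7 degrees, less where a joint would pass 70% of its speed; a pose out of reach is approached as far as the arm can. A call is refused whole if a number of a shift passes 0.0625 or a number of a turn 0.188, either way. A call with a gripper value outside its range is refused whole. The fingers move at their own pace and stop on an object; the grip force is fixed at half the most. Time passes only in rows, so rows that do not move let the fingers close. It gives the time, the measured TCP pose, the force, the opening and the grip force at its end, in the units of the state.
- ctrl.get_state(): the state, without advancing time (a new reading comes with each control period).
- ctrl.camera(name): name is "side" or "top" or "wrist"; returns a dict with "frame" (480x640x3 uint8, red, green, blue), "K" (3x3 intrinsics, pixels), "R" (3x3) and "t" (3): a world point X has camera coordinates R X + t. Camera axes: x right, y down, z forward; pixel columns grow to the right and rows downward; lengths in m; the calibration is good to about 2 mm. A picture is of the moment at which its call begins. There is no depth.
- ctrl.sign_off(): hands the job in; it is judged then, once.
The state is a dict: "time_s": time; "joint_positions": joint angles; "joint_vel": joint speeds; "joint_efforts": joint torques, N m; "tcp_pos": TCP position; "ee_rot": TCP orientation; "ft_force": force on the tool from outside, world axes, zero at the start; "moment": the same for the moment, N m; "opening": finger opening in m; "finger_force": force on a finger pad.
Only numpy, scipy, OpenCV 4.12 (cv2) and the standard library are available. Lean on these libraries where they do the work, as an engineer would, in place of code of your own. Each camera call takes 0.05 s, during which the arm holds its last target. There are 200 camera calls.

TASK

Load this rotor so that it is balanced: put the loose big vial in the hole directly opposite the big vial already loaded, the loose reducing sleeve in the hole directly opposite the loaded sleeve, and the loose small vial upright in that sleeve. Then set the clear lid squarely on the rotor, fully down on its ledge all round. Leave what is already loaded in its holes, and the flask and the beaker where they stand.

Things in the scene. Friction and masses are not known exactly. Their poses are not given: they have to be found in the camera images.
- rotor: fixed round aluminium rotor, 168 mm wide; origin: centre of underside. Six upright holes 33 mm wide (2 mm chamfer) in its top face, z = 58 mm, on a 54 mm radius at 0, 60 .. 300 deg from its x axis; hole floors z = 22. Top face 156 mm wide, chamfered 3 mm; lid ledge round it at z = 50. Hub 16 mm wide, 6 mm tall. Two neighbouring holes are filled: grip along the line hole to hub to clear them
- loaded_big_vial: a big vial like the loose one (28 mm wide, 61 mm high, white screw cap) standing in one of the rotor's holes, its top 25 mm above the rotor's top face. Origin at the centre of its underside, z along its axis
- loaded_sleeve: black reducing sleeve like the loose one, hanging by its collar in one of the rotor's holes, with a small vial in it. Origin at the centre of its underside (26 mm above the rotor's underside), z along its axis
- loaded_small_vial: slim glass vial with a black cap, 21 mm across, 58 mm high, standing in the loaded sleeve. Origin at the centre of its underside, z along its axis
- lid: clear plastic rotor lid with a grey rim, 168 mm wide, open below, standing rim down, knob up. Its skirt, 161 mm wide and 42 mm high inside, goes over the rotor's 156 mm top face. Black round knob to grip: 30 mm wide, from 53 to 70 mm above the rim; plate under it at 45 mm. Origin: centre of the rim's lower edge, z up; about 0.2 kg. Seated, its origin is 50 mm above the rotor's underside
- big_vial: the loose big vial on the bench: clear glass, white label, white screw cap; body 28 mm wide up to 46 mm, cap 24 mm wide, 61 mm high in all, 35 g. Origin at the centre of its underside, z along its axis. On the floor of a rotor hole its top is 25 mm above the rotor's top face
- sleeve: the loose reducing sleeve on the bench: black plastic cup, open top, 42 mm high, 30 g. Body 30 mm wide (foot chamfered), 32 mm high; above it a collar 42 mm wide, 10 mm high, that rests on the rotor's top face round a hole. Inside 25 mm wide, flaring to 32 mm at the mouth; inner floor 6 mm up. Origin at the centre of its underside, z along its axis
- small_vial: the loose small vial: slim clear glass with a black cap, 21 mm across, 58 mm high, 21 g, standing by itself on the open bench to the right. Origin at the centre of its underside, z along its axis. Standing on a seated sleeve's floor its top is 32 mm above the rotor's top face, 22 mm above the collar
- flask: conical glass flask, 63 mm across, 105 mm high, a bystander behind the work. Origin at the centre of its underside
- beaker: small empty glass beaker, about 48 mm across, 52 mm high, a bystander at the front of the bench. Origin at the centre of its underside

How it is judged:
At the end, for the whole second after the job is handed in: Big vial and sleeve seated upright in the holes opposite their loaded twins (over 100.5 mm apart, within 4 and 3 mm of home), small vial within 6 mm of the sleeve's axis and 4 mm of its floor, lid within 6 mm of centre and 3 mm of fully down; loaded parts still seated; all released, at rest (horizontal distance between big_vial and loaded_big_vial above 0.1005 m and horizontal distance between each of big_vial, sleeve, loaded_big_vial, loaded_sleeve and rotor below 0.06 m and z of each of big_vial, loaded_big_vial in the frame of rotor below 0.026 m and angle between each of big_vial, sleeve's own z axis and vertical below 0.12 rad and horizontal distance between sleeve and loaded_sleeve above 0.1005 m and z of each of sleeve, loaded_sleeve in the frame of rotor below 0.029 m and horizontal distance between small_vial and sleeve below 0.006 m and z of small_vial in the frame of sleeve below 0.01 m and angle between small_vial's own z axis and vertical below 0.2 rad and horizontal distance between lid and rotor below 0.006 m and z of lid in the frame of rotor below 0.053 m and angle between lid's own z axis and vertical below 0.04 rad and z of loaded_small_vial in the frame of loaded_sleeve below 0.01 m and linear speed of each of lid, big_vial, sleeve, small_vial below 0.01 m/s); the robot touches nothing.
It fails at once if a loaded vial or the loaded sleeve is taken out or shifted more than 15 mm (distance of any of loaded_big_vial, loaded_sleeve, loaded_small_vial from where it was at the start of the episode above 0.015 m).
It fails at once if the flask or the beaker is moved more than 25 mm or tipped (distance of any of flask, beaker from where it was at the start of the episode above 0.025 m or angle between any of flask, beaker's own z axis and vertical above 0.35 rad).
It also fails if it takes over 99 s, if anything falls off the work surface, if the arm or the gripper's body presses on something with over 40 N, if the wrist force passes 120 N, or if a joint passes its speed limit or range.

## Working session

There is one attempt and no reset: what is moved stays moved. The work goes in short steps, Python scripts to look and compute and a tool call to move; the robot and the scene stay as the last step left them, time stands still between calls to the robot, and variables do not carry over. Pictures are saved under pics/ and viewed, at most 14 in all, crops included, and the job is handed in when it is done.

Besides the shell and the picture viewer there is one more tool, called after "Emit:" in YAML: its name, and indented under it one key for each argument. play_rows: Moves the arm, as the interface text tells. Its arguments: {"type":"object","properties":{"plan":{"type":"array","items":{"type":"array"}}},"required":["plan"]}

```bash
ls; mkdir -p pics
cat > h.py <<'E'
import numpy as np, cv2
from plant import ctrl
def snap(n,f):
    c=ctrl.camera(n); cv2.imwrite(f'pics/{f}.png',c['frame'][:,:,::-1]); np.savez(f'pics/{f}.npz',**{k:np.array(c[k]) for k in c}); return c
def load(f): return dict(np.load(f'pics/{f}.npz'))
def ray(c,u,v,z):
    R,t,K=c['R'],c['t'],c['K']; o=-R.T@t; d=R.T@np.linalg.inv(K)@np.array([u,v,1.]); return o+d*(z-o[2])/d[2]
def proj(c,X):
    p=c['K']@(c['R']@np.array(X,float)+c['t']); return p[:2]/p[2]
E
python3 - <<'E'
from h import *
for n in ['top','side']:
    c=snap(n,n+'0'); print(n,-c['R'].T@c['t'],c['R'][2],c['K'][0])
print(ctrl.get_state())
E
```

```text
pics
top [ 0.34724518 -0.04472008  1.10795609] [ 0.20222401 -0.01564229 -0.97921436] [518.97019155   0.         318.78839977]
side [0.08191907 0.92167982 0.51697329] [ 0.41040579 -0.82755309 -0.38304433] [595.88183278   0.         311.71811812]
{'time_s': 0.1, 'joint_positions': array([-1.14099260e+00,  2.60641039e-01, -1.39219810e-01,  1.17273065e+00,
       -1.47415935e-05,  1.57080782e+00]), 'joint_vel': array([ 0.00056999, -0.00201075,  0.00288906,  0.00011988, -0.00088624,
        0.00070955]), 'joint_efforts': array([ 3.70351745e-04, -4.06508482e+01,  2.54526991e+01,  1.00843795e-02,
        6.23718370e-05,  2.44911820e-05]), 'tcp_pos': array([ 0.21851767, -0.47672433,  0.24954388]), 'ee_rot': array([-3.13979748e+00,  1.47622021e-05,  4.29792261e-01]), 'ft_force': array([-0.24811369,  0.1146792 , -0.48440117]), 'moment': array([ 0.01327376,  0.00296001, -0.06732261]), 'finger_force': 0.0, 'opening': 0.08539183438450496}
```

View pics/top0.png

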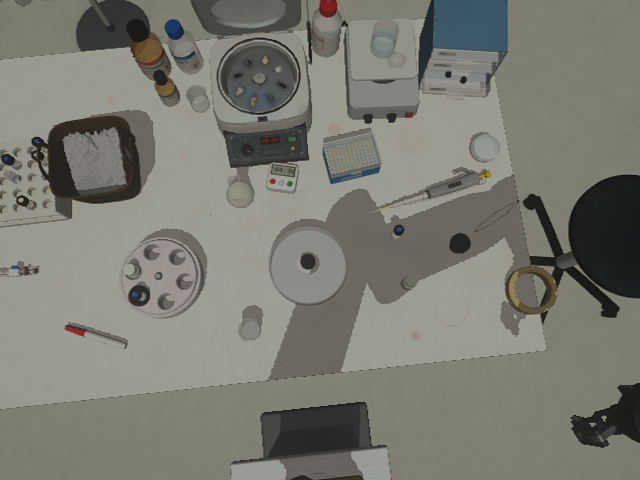

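View pics/side0.png

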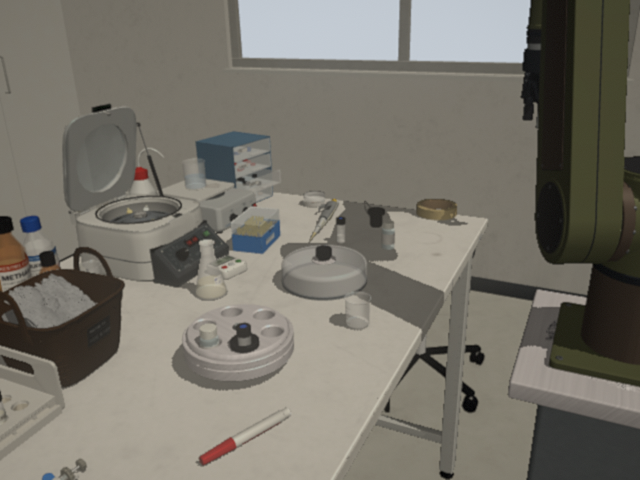

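The top view shows the rotor at about (161,277), with the loaded big vial at (132,270) and the loaded sleeve at (139,295). The lid is at (308,263), the small vial at (398,230), the sleeve at (459,243) and the big vial at (408,283). The flask is at (239,192) and the beaker at (250,329). The side view agrees with this: small vial (341,230), sleeve (377,216), big vial (388,235).

Run:
```python
from h import *
t=load('top0')['frame'][:,:,::-1]; s=load('side0')['frame'][:,:,::-1]
def crop(a,x,y,w,h,k): return cv2.resize(a[y:y+h,x:x+w],None,fx=k,fy=k,interpolation=cv2.INTER_CUBIC)
A=crop(t,380,210,100,100,4); B=crop(t,111,227,100,100,4); 
C=crop(s,320,195,100,50,4); D=crop(s,175,300,133,66,3)[:200,:400]
out=np.zeros((600,800,3),np.uint8); out[:400,:400]=A; out[:400,400:]=B; out[400:,:400]=C; out[400:400+D.shape[0],400:400+D.shape[1]]=D
cv2.imwrite('pics/comp.png',out)
```

```text
(no output)
```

View pics/comp.png

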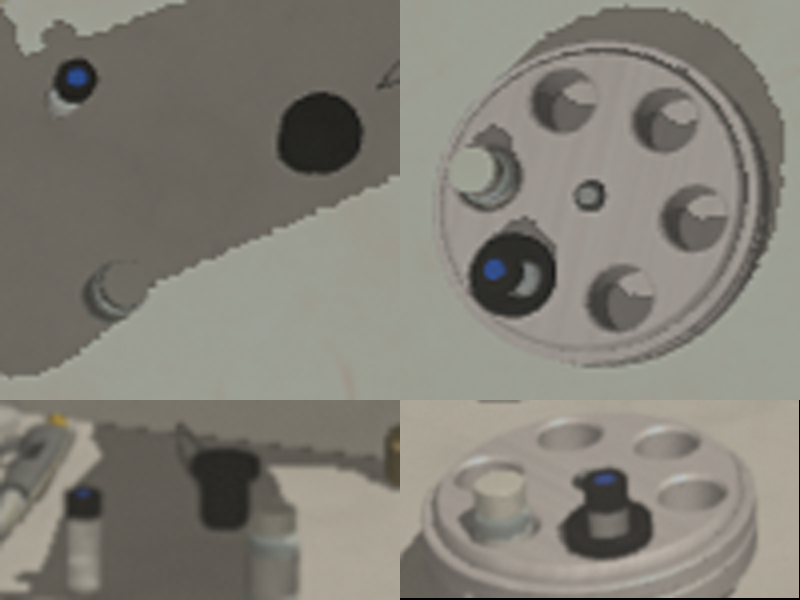

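The composite shows these crop positions:
- **Loose parts:** small vial cap (76,79), sleeve collar (320,132), big vial cap (122,284).
- **Rotor:** hub (591,195), empty hole rims (564,100), (666,120), (695,217) and (620,298), loaded big vial at the left, loaded sleeve at lower left.

Run:
```python
from h import *
c=load('top0'); s=load('side0')
f=lambda u,v,x0,y0,k=4:((u+.5)/k-.5+x0,(v+.5)/k-.5+y0)
P={}
for n,u,v,x0,y0,z in [('small',76,79,380,210,.058),('sleeve',320,132,380,210,.042),('big',122,284,380,210,.061)]:
    p=ray(c,*f(u,v,x0,y0),z); print(n,p.round(4),'side',proj(s,p).round(1))
hub=ray(c,*f(191,195,111,227),.064)
print('hub',hub)
for u,v in [(564,100),(666,120),(695,217),(620,298)]:
    p=ray(c,*f(u-400,v,111,227),.058); d=p-hub; print(p.round(4),np.hypot(*d[:2]).round(4),np.degrees(np.arctan2(d[1],d[0])).round(1))
# lid knob, sleeve/loaded circles
fr=c['frame'].astype(int); dark=(fr.max(2)<50).astype(np.uint8)
n,l,st,ce=cv2.connectedComponentsWithStats(dark)
for i in range(1,n):
    if st[i,4]>60 and 120<ce[i][0]<480 and 200<ce[i][1]<330: print(st[i],ce[i].round(2))
print('lid knob',ray(c,308,262,.07), 'flask',ray(c,239,192,0),'beaker',ray(c,250,329,.02))
g=cv2.cvtColor(c['frame'],cv2.COLOR_RGB2GRAY)
w=ctrl.camera('wrist'); print(-w['R'].T@w['t'],w['R'],w['K'])
```

```text
small [ 0.5783 -0.2297  0.058 ] side [340.9 218.5]
sleeve [ 0.54   -0.3557  0.042 ] side [376.3 209.9]
big [ 0.4693 -0.2379  0.061 ] side [388.6 222.3]
hub [0.53318942 0.26957832 0.064     ]
[0.5852 0.2832 0.058 ] 0.0538 14.7
[0.5692 0.2313 0.058 ] 0.0526 -46.8
[0.5174 0.219  0.058 ] 0.053 -107.4
[0.4801 0.259  0.058 ] 0.0542 -168.7
[450 233  20  20 320] [459.46 243.07]
[301 254  14  15 166] [307.57 261.05]
[129 286  21  19 239] [138.58 295.04]
lid knob [ 0.52760871 -0.0357375   0.07      ] flask [0.71335918 0.10200948 0.        ] beaker [0.40882393 0.09832375 0.02      ]
[ 0.29224927 -0.44346506  0.37348949] [[ 0.41714402 -0.90883735 -0.00235512]
 [-0.86216762 -0.39654033  0.31531376]
 [-0.28750282 -0.12950074 -0.94898455]] [[376.92137757   0.         322.5254326 ]
 [  0.         376.92137757 237.27605767]
 [  0.           0.           1.        ]]
```

```bash
cat >> h.py <<'E'
def go(x,y,z,yaw,n,g,frm=None):
    s=ctrl.get_state()
    p=np.r_[s['tcp_pos'],s['ee_rot'][2]] if frm is None else np.array(frm,float)
    d=np.array([x,y,z,yaw])-p
    print('from',p.round(4),'dist',np.linalg.norm(d[:3]).round(4),'per row',(np.abs(d)/n).round(4))
    for i in range(n):
        a=p[3]+d[3]*i/n; w=d[:3]/n
        print([[round(np.cos(a)*w[0]+np.sin(a)*w[1],4),round(np.sin(a)*w[0]-np.cos(a)*w[1],4),round(-w[2],4)],round(d[3]/n,3),g])
E
python3 - <<'E'
from h import *
from scipy.optimize import least_squares
H=np.array([[.5852,.2832],[.5692,.2313],[.5174,.219],[.4801,.259]])
r=least_squares(lambda q:np.r_[[H[i]-q[:2]-.054*np.array([np.cos(q[2]-i*np.pi/3),np.sin(q[2]-i*np.pi/3)]) for i in range(4)]].ravel(),[.533,.27,.23])
print(r.x,np.degrees(r.x[2]),r.fun.round(4))
go(.46,-.25,.18,-.297,7,0)
E
```

```text
[0.53269702 0.27090422 0.22768366] 13.045313032197619 [-0.0001  0.0001 -0.0004 -0.0001  0.0005 -0.0003  0.      0.0003]
from [ 0.2186 -0.4768  0.2497  0.4298] dist 0.3385 per row [0.0345 0.0324 0.01   0.1038]
[[np.float64(0.0449), np.float64(-0.0151), np.float64(0.01)], np.float64(-0.104), 0]
[[np.float64(0.0431), np.float64(-0.0197), np.float64(0.01)], np.float64(-0.104), 0]
[[np.float64(0.0408), np.float64(-0.024), np.float64(0.01)], np.float64(-0.104), 0]
[[np.float64(0.0381), np.float64(-0.0281), np.float64(0.01)], np.float64(-0.104), 0]
[[np.float64(0.035), np.float64(-0.0319), np.float64(0.01)], np.float64(-0.104), 0]
[[np.float64(0.0315), np.float64(-0.0354), np.float64(0.01)], np.float64(-0.104), 0]
[[np.float64(0.0276), np.float64(-0.0384), np.float64(0.01)], np.float64(-0.104), 0]
```

```bash
sed -i 's/round(d\[3\]\/n,3)/round(float(-d[3]\/n),3)/; s/round(np.cos(a)\*w\[0\]+np.sin(a)\*w\[1\],4)/round(float(np.cos(a)*w[0]+np.sin(a)*w[1]),4)/; s/round(np.sin(a)\*w\[0\]-np.cos(a)\*w\[1\],4)/round(float(np.sin(a)*w[0]-np.cos(a)*w[1]),4)/; s/round(-w\[2\],4)/round(float(-w[2]),4)/' h.py
```

Emit:
play_rows:
  plan:
    - [[0.045,-0.015,0.01],0.104,0]
    - [[0.043,-0.02,0.01],0.104,0]
    - [[0.041,-0.024,0.01],0.104,0]
    - [[0.038,-0.028,0.01],0.104,0]
    - [[0.035,-0.032,0.01],0.104,0]

```text
time_s: 0.78
tcp_pos: [0.3923, -0.3137, 0.1998]
ee_rot: [-3.142, 0.0, -0.094]
ft_force: [0.4, -0.6, -1.0]
opening: 0.0851
finger_force: 0.0
```

Emit:
play_rows:
  plan:
    - [[0.0315,-0.035,0.01],0.104,0]
    - [[0.0275,-0.038,0.01],0.104,0]
    - [[0,0,0],0,0]
    - [[0,0,0],0,0]

```text
time_s: 1.27
tcp_pos: [0.4598, -0.2509, 0.1801]
ee_rot: [3.141, 0.001, -0.297]
ft_force: [-0.5, -0.2, 0.3]
opening: 0.0856
finger_force: 0.0
```

Run:
```python
from h import *
c=snap('wrist','w1'); s=ctrl.get_state(); print(s['tcp_pos'],s['ee_rot'])
for n,p in [('small',(.5783,-.2297,.058)),('sleeve',(.54,-.3557,.042)),('big',(.4693,-.2379,.061)),('bigbot',(.4693,-.2379,0))]: print(n,proj(c,p))
```

```text
[ 0.45962825 -0.25139348  0.18030352] [ 3.14125378e+00  6.36825443e-04 -2.98397796e-01]
small [230.04637033  65.77046301]
sleeve [442.55018522  68.29473303]
big [299.54080311 230.07329975]
bigbot [303.81540016 208.08533295]
```

View pics/w1.png

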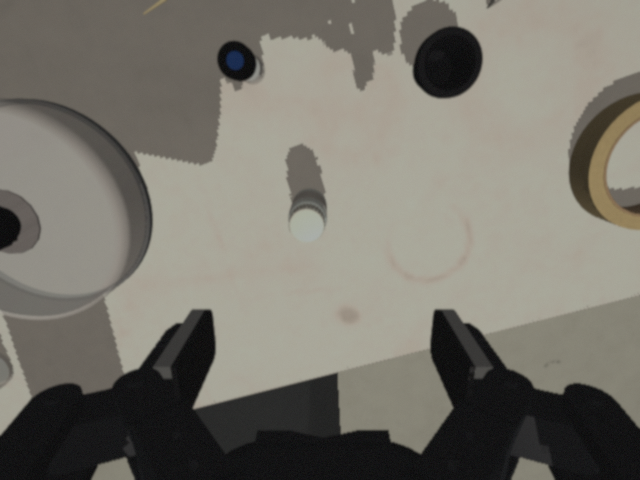

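In the wrist view the big vial's cap is at (307,225), the small vial's cap at (237,61), and the sleeve's collar at (447,61).

Run:
```python
from h import *
c=load('w1')
for n,u,v,z in [('big',307,225,.061),('small',236.5,61,.058),('sleeve',447.5,61.5,.042)]: print(n,ray(c,u,v,z))
b=ray(c,307,225,.061); print('avg big',(b[:2]+[.4693,-.2379])/2)
X=(b[:2]+[.4693,-.2379])/2
go(X[0],X[1],.055,-.297,3,0)
```

```text
big [ 0.47123097 -0.24380527  0.061     ]
small [ 0.57960251 -0.23432445  0.058     ]
sleeve [ 0.54297605 -0.3594735   0.042     ]
avg big [ 0.47026548 -0.24085263]
from [ 0.4596 -0.2514  0.1803 -0.2984] dist 0.1262 per row [0.0035 0.0035 0.0418 0.0005]
[[0.0024, -0.0044, 0.0418], -0.0, 0]
[[0.0024, -0.0044, 0.0418], -0.0, 0]
[[0.0024, -0.0044, 0.0418], -0.0, 0]
```

Emit:
play_rows:
  plan:
    - [[0.0065,-0.0145,0],0,0]
    - [[0,0,0.042],0,0]
    - [[0,0,0.042],0,0]
    - [[0,0,0.042],0,0]
    - [[0,0,0],0,0.3]

```text
time_s: 1.95
tcp_pos: [0.4681, -0.2377, 0.0519]
ee_rot: [-3.14, 0.007, -0.299]
ft_force: [-0.7, 0.3, 0.9]
opening: 0.0697
finger_force: 0.0
```

Run:
```python
from h import *
c=snap('wrist','w2'); d=snap('side','s2'); s=ctrl.get_state(); print(s['tcp_pos'],s['opening'])
p=s['tcp_pos']
A=c['frame'][:,:,::-1]; u,v=proj(d,p).astype(int); print(u,v)
B=cv2.resize(d['frame'][v-60:v+60,u-80:u+80,::-1],(400,300))
o=np.zeros((300,800,3),np.uint8); o[:,:400]=cv2.resize(A,(400,300)); o[:,400:]=B; cv2.imwrite('pics/c2.png',o)
```

```text
[ 0.47120116 -0.23931597  0.05516125] 0.05980402668136661
387 224
```

View pics/c2.png

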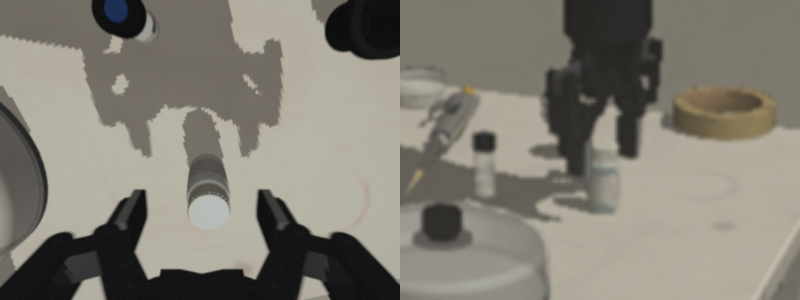

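The wrist crop shows the vial's cap between the pads at about (334,339) full scale. The side crop also shows the vial between the fingers.

Run:
```python
from h import *
c=load('w2'); print(ray(c,334,339,.061), proj(c,[.4712,-.2393,.0552]))
```

```text
[ 0.4717238 -0.2434447  0.061    ] [323.20614448 333.91238072]
```

Emit:
play_rows:
  plan:
    - [[0,0,0],0,0.9]
    - [[0,0,0],0,0.9]
    - [[0,0,0],0,0.9]
    - [[0,0,0],0,0.9]
    - [[0,0,0],0,0.9]

```text
time_s: 2.68
tcp_pos: [0.4723, -0.24, 0.0563]
ee_rot: [3.14, -0.004, -0.298]
ft_force: [-0.3, -0.7, 6.1]
opening: 0.025
finger_force: 58.4
```

Emit:
play_rows:
  plan:
    - [[0,0,-0.02],0,0.9]
    - [[0,0,-0.06],0,0.9]
    - [[0,0,-0.06],0,0.9]
    - [[0,0,0],0,0.9]

```text
time_s: 3.18
tcp_pos: [0.4744, -0.2408, 0.2004]
ee_rot: [3.14, -0.012, -0.298]
ft_force: [0.4, -0.5, -0.7]
opening: 0.0251
finger_force: 58.9
```

Run:
```python
from h import *
c=snap('side','s3'); s=ctrl.get_state(); p=s['tcp_pos']; print(p,s['opening'])
u,v=proj(c,p).astype(int); print(u,v)
B=cv2.resize(c['frame'][v-60:v+60,u-80:u+80,::-1],(640,480)); cv2.imwrite('pics/c3.png',B)
go(.517,.2192,.2,-.297,10,.9)
```

```text
[ 0.47265992 -0.23993593  0.19747073] 0.024854449217611922
388 160
from [ 0.4727 -0.2399  0.1975 -0.2982] dist 0.4613 per row [0.0044 0.0459 0.0003 0.0001]
[[-0.0093, -0.0452, -0.0003], -0.0, 0.9]
[[-0.0092, -0.0452, -0.0003], -0.0, 0.9]
[[-0.0092, -0.0452, -0.0003], -0.0, 0.9]
[[-0.0092, -0.0452, -0.0003], -0.0, 0.9]
[[-0.0092, -0.0452, -0.0003], -0.0, 0.9]
[[-0.0092, -0.0452, -0.0003], -0.0, 0.9]
[[-0.0092, -0.0452, -0.0003], -0.0, 0.9]
[[-0.0092, -0.0452, -0.0003], -0.0, 0.9]
[[-0.0092, -0.0452, -0.0003], -0.0, 0.9]
[[-0.0092, -0.0452, -0.0003], -0.0, 0.9]
```

View pics/c3.png

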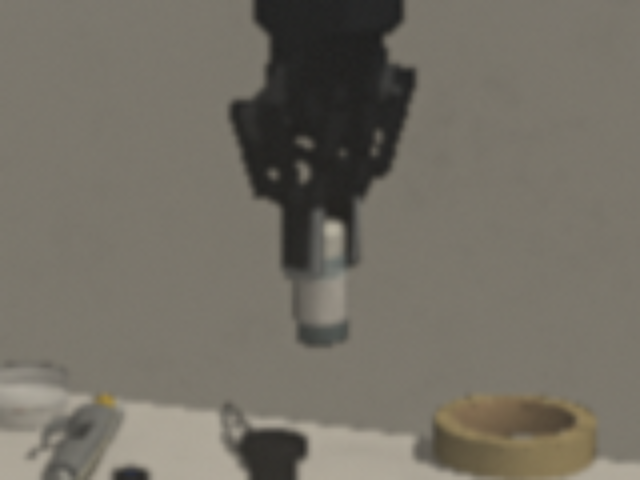

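The vial hangs upright, gripped at its cap. Its bottom is at about (322,338) in the crop.

Run:
```python
from h import *
c=load('s3')
for dz in [-.04,-.05,-.056,-.06,-.065]: print(dz,proj(c,[.4727,-.2399,.1975+dz]).round(1))
```

```text
-0.04 [388.3 178.9]
-0.05 [388.2 183.5]
-0.056 [388.2 186.2]
-0.06 [388.1 188. ]
-0.065 [388.1 190.3]
```

Emit:
play_rows:
  plan:
    - [[-0.0092,-0.045,0],0,0.9]
    - [[-0.0092,-0.045,0],0,0.9]
    - [[-0.0092,-0.045,0],0,0.9]
    - [[-0.0092,-0.045,0],0,0.9]
    - [[-0.0092,-0.045,0],0,0.9]

```text
time_s: 3.85
tcp_pos: [0.4715, -0.0781, 0.1966]
ee_rot: [-3.081, 0.002, -0.202]
ft_force: [0.1, 0.3, -0.9]
opening: 0.0248
finger_force: 59.0
```

Emit:
play_rows:
  plan:
    - [[-0.0092,-0.045,0],0,0.9]
    - [[-0.0092,-0.045,0],0,0.9]
    - [[-0.0092,-0.045,0],0,0.9]
    - [[-0.0092,-0.036,0],0,0.9]
    - [[0,0,0],0,0.9]

```text
time_s: 4.47
tcp_pos: [0.4504, 0.0038, 0.2125]
ee_rot: [-3.005, 0.001, -0.082]
ft_force: [-0.1, -0.2, -0.2]
opening: 0.0253
finger_force: 58.9
```

Run:
```python
from h import *
s=ctrl.get_state(); p=s['tcp_pos']; print(p,s['opening'])
c=snap('wrist','w4'); cv2.imwrite('pics/w4.png',c['frame'][:,:,::-1])
a=.2277
for i in range(6):
    q=[.5327+.054*np.cos(a+i*np.pi/3),.2709+.054*np.sin(a+i*np.pi/3),.058]; print(i,proj(c,q).round(1))
print(proj(c,[.5327,.2709,.064]))
go(.517,.2192,.2,-.297,2,.9)
```

```text
[0.45036659 0.00382949 0.21249662] 0.02530382421932545
0 [-22.3  69.8]
1 [-46.9 123.7]
2 [-11.5 186.6]
3 [ 46.9 201.6]
4 [ 76.  154.2]
5 [42.4 85.1]
[  7.06030511 139.29105985]
from [ 0.4507  0.0033  0.2123 -0.0834] dist 0.2262 per row [0.0331 0.108  0.0062 0.1068]
[[0.024, -0.1104, 0.0062], 0.107, 0.9]
[[0.0121, -0.1123, 0.0062], 0.107, 0.9]
```

View pics/w4.png

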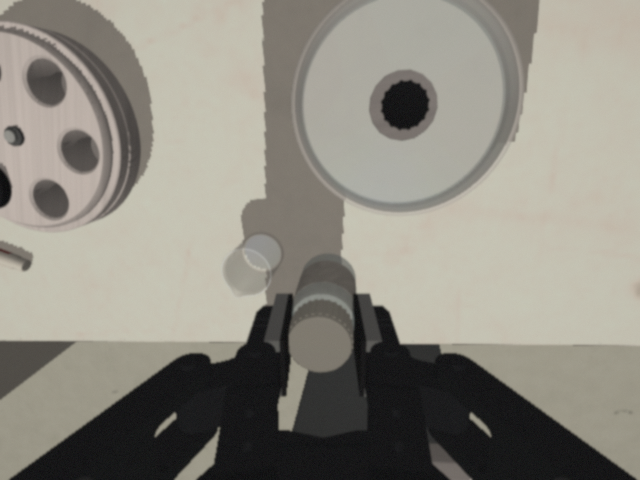

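The wrist view shows the vial held between the pads, the lid knob at (405,104), and the rotor hub at (12,135) against a predicted (7,139). The arm fell behind and the tool has tilted, so I'm checking the joints.

Run:
```python
from h import *
s=ctrl.get_state(); print(s['time_s'],s['joint_positions'].round(3),s['joint_vel'].round(3),s['tcp_pos'].round(4),s['ee_rot'].round(4))
from scipy.spatial.transform import Rotation as R
print(R.from_euler('xyz',s['ee_rot']).as_matrix().round(3))
```

```text
4.525 [-0.084  0.155 -0.386  1.031  0.136  3.141] [-0.016  0.012  0.005 -0.006 -0.006 -0.   ] [0.4507 0.0033 0.2123] [-3.0055e+00  1.3000e-03 -8.3400e-02]
[[ 0.997 -0.083  0.01 ]
 [-0.083 -0.987  0.135]
 [-0.001 -0.136 -0.991]]
```

Emit:
play_rows:
  plan:
    - [[0,0,0],0,0.9]
    - [[0,0,0],0,0.9]

```text
time_s: 4.78
tcp_pos: [0.4509, 0.0026, 0.2119]
ee_rot: [-3.005, 0.002, -0.085]
ft_force: [-0.6, -0.4, -0.9]
opening: 0.0248
finger_force: 58.9
```

Joint 6 is at its limit, which caused the tilt. I'm turning it the other way and seeing whether the tool levels.

Emit:
play_rows:
  plan:
    - [[0,0,0],-0.18,0.9]
    - [[0,0,0],-0.18,0.9]
    - [[0,0,0],-0.18,0.9]
    - [[0,0,0],0,0.9]

```text
time_s: 5.28
tcp_pos: [0.4508, 0.0027, 0.2119]
ee_rot: [-3.023, -0.068, 0.449]
ft_force: [0.5, 0.3, -0.7]
opening: 0.0249
finger_force: 59.0
```

Run:
```python
from h import *
s=ctrl.get_state(); print(s['joint_positions'].round(3),s['tcp_pos'].round(4),s['ee_rot'].round(4))
from scipy.spatial.transform import Rotation as R
print(R.from_euler('xyz',s['ee_rot']).as_matrix().round(3))
```

```text
[-0.085  0.156 -0.386  1.031  0.136  2.603] [0.4508 0.0027 0.2119] [-3.023  -0.0677  0.4489]
[[ 0.899  0.438  0.009]
 [ 0.433 -0.891  0.136]
 [ 0.068 -0.118 -0.991]]
```

The tilt persists (about 0.136 rad on joint 5). I'll undo it at joint 6's opposite limit, which is also a good side for the placement.

Emit:
play_rows:
  plan:
    - [[0,0,0],-0.186,0.9]
    - [[0,0,0],-0.186,0.9]
    - [[0,0,0],-0.186,0.9]
    - [[0,0,0],-0.186,0.9]
    - [[0,0,0],-0.186,0.9]

```text
time_s: 5.9
tcp_pos: [0.4508, 0.0028, 0.2119]
ee_rot: [-3.126, -0.136, 1.387]
ft_force: [0.2, 0.3, -0.7]
opening: 0.0249
finger_force: 59.0
```

Emit:
play_rows:
  plan:
    - [[0,0,0],-0.186,0.9]
    - [[0,0,0],-0.186,0.9]
    - [[0,0,0],-0.186,0.9]
    - [[0,0,0],-0.186,0.9]
    - [[0,0,0],-0.186,0.9]

```text
time_s: 6.52
tcp_pos: [0.4508, 0.0028, 0.2119]
ee_rot: [3.042, -0.093, 2.323]
ft_force: [0.1, -0.7, -0.8]
opening: 0.025
finger_force: 59.0
```

Emit:
play_rows:
  plan:
    - [[0,0,0],-0.186,0.9]
    - [[0,0,0],-0.186,0.9]
    - [[0,0,0],-0.186,0.9]
    - [[0,0,0],-0.186,0.9]
    - [[0,0,0],-0.186,0.9]

```text
time_s: 7.15
tcp_pos: [0.4508, 0.0028, 0.212]
ee_rot: [3.007, 0.024, -3.037]
ft_force: [-0.4, 1.0, 0.3]
opening: 0.0252
finger_force: 59.0
```

Emit:
play_rows:
  plan:
    - [[0,0,0],-0.186,0.9]
    - [[0,0,0],-0.186,0.9]
    - [[0,0,0],-0.186,0.9]
    - [[0,0,0],-0.186,0.9]
    - [[0,0,0],-0.186,0.9]

```text
time_s: 7.78
tcp_pos: [0.4508, 0.0028, 0.2119]
ee_rot: [3.08, 0.122, -2.109]
ft_force: [0.8, -0.3, -0.5]
opening: 0.025
finger_force: 59.0
```

Emit:
play_rows:
  plan:
    - [[0,0,0],-0.186,0.9]
    - [[0,0,0],-0.186,0.9]
    - [[0,0,0],-0.186,0.9]
    - [[0,0,0],-0.186,0.9]
    - [[0,0,0],-0.186,0.9]

```text
time_s: 8.4
tcp_pos: [0.4508, 0.0028, 0.2119]
ee_rot: [-3.08, 0.122, -1.171]
ft_force: [-0.8, 0.2, -0.8]
opening: 0.0249
finger_force: 59.0
```

Emit:
play_rows:
  plan:
    - [[0,0,0],-0.186,0.9]
    - [[0,0,0],-0.186,0.9]
    - [[0,0,0],-0.186,0.9]
    - [[0,0,0],-0.186,0.9]
    - [[0,0,0],-0.186,0.9]

```text
time_s: 9.02
tcp_pos: [0.4509, 0.0028, 0.212]
ee_rot: [-3.007, 0.024, -0.244]
ft_force: [0.4, -0.1, -0.5]
opening: 0.0252
finger_force: 59.0
```

```bash
cat >> h.py <<'E'
from scipy.spatial.transform import Rotation as Ro
def st():
    s=ctrl.get_state(); M=Ro.from_euler('xyz',s['ee_rot']).as_matrix()
    print(s['time_s'],s['joint_positions'].round(3),s['tcp_pos'].round(4),s['ee_rot'].round(4),'toolz',M[:,2].round(3),s['opening'].round(4)); return s,M
E
python3 -c "
from h import *
st()"
```

```text
Traceback (most recent call last):
  File "h.py", line 21, in st
    print(s['time_s'],s['joint_positions'].round(3),s['tcp_pos'].round(4),s['ee_rot'].round(4),'toolz',M[:,2].round(3),s['opening'].round(4)); return s,M
                                                                                                                       ^^^^^^^^^^^^^^^^^^
AttributeError: 'float' object has no attribute 'round'
```

Emit:
play_rows:
  plan:
    - [[0,0,0],-0.16,0.9]
    - [[0,0.03,0],0,0.9]
    - [[0,0.03,0],0,0.9]
    - [[0,0,0],0,0.9]

```text
time_s: 9.52
tcp_pos: [0.4483, -0.0249, 0.2038]
ee_rot: [-3.032, 0.004, -0.13]
ft_force: [-0.6, -1.0, -0.9]
opening: 0.0249
finger_force: 59.0
```

```bash
sed -i "s/s\['opening'\].round(4)/round(float(s['opening']),4)/" h.py; python3 -c "
from h import *
st()"
```

```text
9.525 [-0.129  0.16  -0.401  1.014  0.109 -3.14 ] [ 0.4483 -0.0249  0.2038] [-3.0324  0.0038 -0.1305] toolz [ 0.01   0.109 -0.994] 0.0249
```

Emit:
play_rows:
  plan:
    - [[0,0,0],-0.18,0.9]
    - [[0,0,0],-0.18,0.9]
    - [[0,0,0],0,0.9]

```text
time_s: 9.9
tcp_pos: [0.4429, 0.0672, 0.2044]
ee_rot: [-3.108, -0.028, 0.127]
ft_force: [-0.3, -1.3, 0.3]
opening: 0.0251
finger_force: 59.1
```

```bash
python3 -c "
from h import *
st()"
```

```text
9.9 [ 0.128  0.136 -0.424  0.983  0.033 -3.14 ] [0.4429 0.0672 0.2044] [-3.1085 -0.0277  0.1267] toolz [ 0.023  0.036 -0.999] 0.0251
```

Emit:
play_rows:
  plan:
    - [[0,0.035,0],0,0.9]
    - [[0,0.035,0],0,0.9]
    - [[0,0,0],0,0.9]

```text
time_s: 10.28
tcp_pos: [0.4479, 0.0318, 0.2024]
ee_rot: [-3.141, -0.027, 0.069]
ft_force: [-0.3, -0.0, -0.5]
opening: 0.025
finger_force: 59.1
```

```bash
python3 -c "
from h import *
st()"
```

```text
10.275 [ 0.071  0.14  -0.424  0.979  0.    -3.141] [0.4479 0.0318 0.2024] [-3.1411 -0.0269  0.0694] toolz [ 0.027  0.002 -1.   ] 0.025
```

```bash
cat >> h.py <<'E'
def go(x,y,z,yaw,n,g):
    s,M=st(); e=(yaw-s['ee_rot'][2]+np.pi)%(2*np.pi)-np.pi
    w=(np.array([x,y,z])-s['tcp_pos'])/n
    print('q6 end about',s['joint_positions'][5]-e+np.arctan2(y,x)-s['joint_positions'][0])
    for i in range(n):
        m=M@Ro.from_euler('z',-e*i/n).as_matrix()
        print([(m.T@w).round(4).tolist(),round(float(-e/n),3),g])
E
python3 -c "
from h import *
go(.516,.2192,.19,-.297,6,.9)"
```

```text
10.275 [ 0.071  0.14  -0.424  0.979  0.    -3.141] [0.4479 0.0318 0.2024] [-3.1411 -0.0269  0.0694] toolz [ 0.027  0.002 -1.   ] 0.025
q6 end about -2.4428865597340628
[[0.0134, -0.0304, 0.0025], 0.061, 0.9]
[[0.0116, -0.0311, 0.0025], 0.061, 0.9]
[[0.0096, -0.0318, 0.0025], 0.061, 0.9]
[[0.0077, -0.0323, 0.0025], 0.061, 0.9]
[[0.0057, -0.0327, 0.0025], 0.061, 0.9]
[[0.0037, -0.033, 0.0025], 0.061, 0.9]
```

Emit:
play_rows:
  plan:
    - [[0.0134,-0.0304,0.0025],0.061,0.9]
    - [[0.0116,-0.031,0.0025],0.061,0.9]
    - [[0.0096,-0.032,0.0025],0.061,0.9]
    - [[0.0077,-0.0323,0.0025],0.061,0.9]
    - [[0.0057,-0.0327,0.0025],0.061,0.9]

```text
time_s: 10.9
tcp_pos: [0.5045, 0.1905, 0.1919]
ee_rot: [-3.132, -0.026, -0.235]
ft_force: [0.4, -0.9, -0.2]
opening: 0.0254
finger_force: 59.1
```

Emit:
play_rows:
  plan:
    - [[0.0037,-0.033,0.0025],0.061,0.9]
    - [[0,0,0],0,0.9]
    - [[0,0,0],0,0.9]

```text
time_s: 11.28
tcp_pos: [0.5148, 0.2206, 0.1896]
ee_rot: [-3.132, -0.024, -0.293]
ft_force: [-0.4, -0.3, -0.2]
opening: 0.025
finger_force: 59.1
```

Run:
```python
from h import *
c=snap('wrist','w5'); t=snap('top','t5')
o=np.zeros((480,800,3),np.uint8); o[:,:500]=c['frame'][:,70:570,::-1]; o[:300,500:]=cv2.resize(t['frame'][227:327,111:211,::-1],(300,300)); cv2.imwrite('pics/c5.png',o)
a=.2277
for i in range(6): print(i,proj(c,[.5327+.054*np.cos(a+i*np.pi/3),.2709+.054*np.sin(a+i*np.pi/3),.058]).round(1))
print(proj(c,[.5327,.2709,.064]))
go(.517,.2192,.12,-.297,2,.9)
```

```text
0 [205.7 166.1]
1 [173.7 232.1]
2 [216.6 292.2]
3 [288.5 292.7]
4 [324.9 233.1]
5 [285.4 166.4]
[247.51861072 234.98158082]
11.375 [ 0.409  0.333 -0.195  1.017 -0.008 -2.439] [0.5147 0.2204 0.1899] [-3.1317 -0.0246 -0.2935] toolz [ 0.026  0.002 -1.   ] 0.0256
q6 end about -2.443808706293835
[[0.0004, 0.0006, 0.0349], 0.002, 0.9]
[[0.0004, 0.0006, 0.0349], 0.002, 0.9]
```

View pics/c5.png

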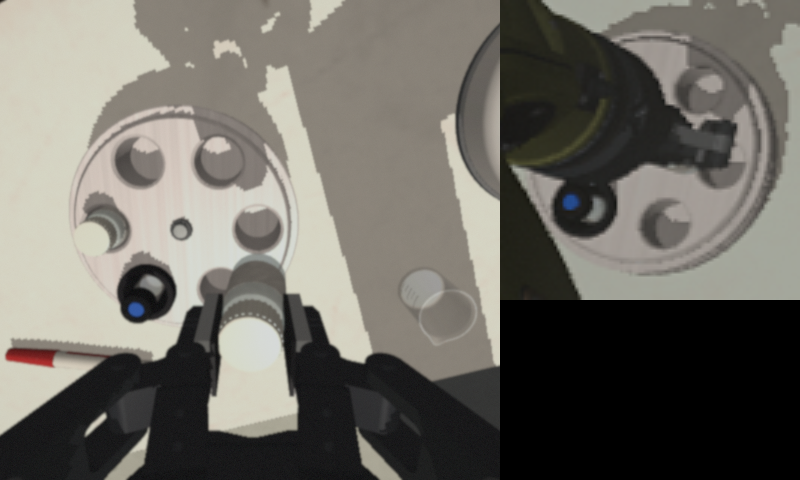

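The wrist view shows the hub at (251,229) and hole 4 at (328,228). Each is offset by the same few pixels that the bench measurements showed, so the frames agree and I can descend.

Emit:
play_rows:
  plan:
    - [[0.0032,0.001,0.035],0,0.9]
    - [[0.001,0.0005,0.035],0,0.9]
    - [[0,0,0.01],0,0.9]
    - [[0,0,0.01],0,0.9]
    - [[0,0,0],0,0.9]

```text
time_s: 12.0
tcp_pos: [0.5212, 0.2192, 0.1003]
ee_rot: [-3.131, -0.025, -0.292]
ft_force: [0.5, -0.7, -0.0]
opening: 0.0249
finger_force: 59.1
```

```bash
python3 -c "
from h import *
s,M=st(); print(s['ft_force'])"
```

```text
12.0 [ 0.402  0.414 -0.325  0.806 -0.008 -2.447] [0.5212 0.2192 0.1003] [-3.1308 -0.0253 -0.2924] toolz [ 0.027  0.003 -1.   ] 0.0249
[ 0.51563722 -0.67124558 -0.01299787]
```

Emit:
play_rows:
  plan:
    - [[-0.0025,0,0],0,0.9]
    - [[0,0,0.009],0,0.9]
    - [[0,0,0.009],0,0.9]
    - [[0,0,0],0,0.9]

```text
time_s: 12.5
tcp_pos: [0.5183, 0.2197, 0.0809]
ee_rot: [-3.132, -0.023, -0.292]
ft_force: [-0.3, -0.3, -0.3]
opening: 0.0248
finger_force: 59.1
```

Emit:
play_rows:
  plan:
    - [[0,0,0.002],0,0.9]
    - [[0,0,0],0,0.5]
    - [[0,0,0],0,0.5]
    - [[0,0,-0.03],0,0.5]
    - [[0,0,-0.05],0,0.3]

```text
time_s: 13.12
tcp_pos: [0.5156, 0.2192, 0.1592]
ee_rot: [-3.134, -0.022, -0.292]
ft_force: [0.3, 0.0, 0.7]
opening: 0.0588
finger_force: 0.0
```

Run:
```python
from h import *
c=snap('wrist','w6'); t=snap('side','s6')
o=np.zeros((480,800,3),np.uint8); o[:,:500]=c['frame'][:,70:570,::-1]; o[:200,500:]=cv2.resize(t['frame'][295:385,170:305,::-1],(300,200)); cv2.imwrite('pics/c6.png',o)
print(proj(c,[.517,.2192,.083]),proj(c,[.5327,.2709,.064])); st()
```

```text
[322.46479203 261.89273243] [235.76811256 250.42972681]
13.225 [ 0.406  0.352 -0.235  0.948 -0.008 -2.443] [0.5206 0.2214 0.1656] [-3.1242 -0.0332 -0.2924] toolz [ 0.037  0.007 -0.999] 0.059
```

View pics/c6.png

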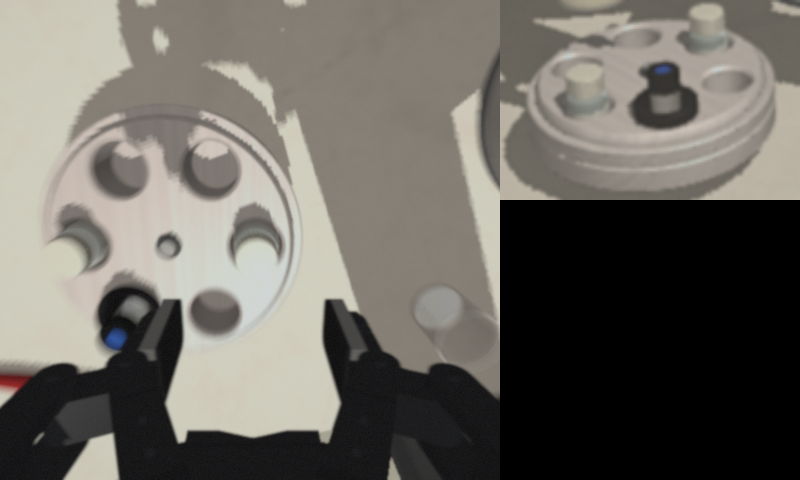

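The big vial now stands seated in the hole opposite its twin, at about (257,255) in the crop. The loaded parts are untouched. The sleeve is next, gripped at yaw −2.39 to keep joint 6 clear of its limits.

```bash
python3 -c "
from h import *
go(.5405,-.3560,.17,-2.39,14,0)"
```

```text
13.225 [ 0.406  0.352 -0.235  0.948 -0.008 -2.443] [0.5206 0.2214 0.1656] [-3.1242 -0.0332 -0.2924] toolz [ 0.037  0.007 -0.999] 0.059
q6 end about -1.3344602281909124
[[0.0132, 0.0391, -0.0006], 0.15, 0]
[[0.0189, 0.0367, -0.0006], 0.15, 0]
[[0.0242, 0.0334, -0.0006], 0.15, 0]
[[0.0289, 0.0294, -0.0006], 0.15, 0]
[[0.033, 0.0248, -0.0006], 0.15, 0]
[[0.0363, 0.0196, -0.0006], 0.15, 0]
[[0.0388, 0.014, -0.0006], 0.15, 0]
[[0.0405, 0.008, -0.0006], 0.15, 0]
[[0.0412, 0.0019, -0.0006], 0.15, 0]
[[0.041, -0.0043, -0.0006], 0.15, 0]
[[0.0399, -0.0104, -0.0006], 0.15, 0]
[[0.0379, -0.0162, -0.0006], 0.15, 0]
[[0.0351, -0.0217, -0.0006], 0.15, 0]
[[0.0315, -0.0267, -0.0006], 0.15, 0]
```

Emit:
play_rows:
  plan:
    - [[0.0132,0.039,0],0.15,0]
    - [[0.019,0.0367,0],0.15,0]
    - [[0.024,0.0334,0],0.15,0]
    - [[0.029,0.0294,0],0.15,0]
    - [[0.033,0.0248,0],0.15,0]

```text
time_s: 13.85
tcp_pos: [0.5241, 0.0125, 0.1595]
ee_rot: [-3.116, -0.011, -1.047]
ft_force: [0.7, 0.7, 0.6]
opening: 0.0852
finger_force: 0.0
```

Emit:
play_rows:
  plan:
    - [[0.0363,0.0196,0],0.15,0]
    - [[0.0388,0.014,0],0.15,0]
    - [[0.0405,0.008,0],0.15,0]
    - [[0.041,0.002,0],0.15,0]
    - [[0.041,-0.0043,0],0.15,0]

```text
time_s: 14.48
tcp_pos: [0.5308, -0.1935, 0.159]
ee_rot: [-3.116, 0.009, -1.797]
ft_force: [0.7, 0.1, 0.3]
opening: 0.0851
finger_force: 0.0
```

Emit:
play_rows:
  plan:
    - [[0.04,-0.0104,0],0.15,0]
    - [[0.038,-0.0162,0],0.15,0]
    - [[0.035,-0.0217,0],0.15,0]
    - [[0.0315,-0.0267,0],0.15,0]
    - [[0,0,0],0,0]

```text
time_s: 15.1
tcp_pos: [0.5362, -0.3602, 0.1583]
ee_rot: [-3.124, 0.022, -2.396]
ft_force: [0.1, 0.3, 0.1]
opening: 0.0856
finger_force: 0.0
```

Run:
```python
from h import *
c=snap('wrist','w7'); cv2.imwrite('pics/w7.png',c['frame'][:,:,::-1])
print(proj(c,[.54,-.3557,.042]),proj(c,[.5783,-.2297,.058]))
fr=c['frame'].astype(int); d=(fr.max(2)<45).astype(np.uint8)
n,l,s,ce=cv2.connectedComponentsWithStats(d)
for i in range(1,n):
    if s[i,4]>150: print(s[i],ce[i])
go(.5405,-.3560,.12,-2.39,1,0)
```

```text
[326.73565051 243.85438978] [416.58406025 396.93004423]
[  0   0  63  21 948] [24.2257384  8.1835443]
[  91    0   41   85 1401] [109.65239115  43.94218415]
[148   0  39  40 527] [168.80265655  17.5597723 ]
[617   0  23  31 369] [631.72086721  10.04878049]
[ 291  208   59   61 2749] [320.21244089 238.56529647]
[    0   310   640   170 49721] [320.35272822 428.78226504]
[396 375  29  32 586] [409.45733788 388.89931741]
15.15 [-0.598  0.496 -0.017  1.037  0.018 -1.346] [ 0.536  -0.3583  0.1582] [-3.1257  0.0221 -2.3931] toolz [ 0.027  0.003 -1.   ] 0.0852
q6 end about -1.3336650570776567
[[-0.004, -0.0008, 0.0383], -0.003, 0]
```

Run:
```python
from h import *
c=load('w7'); print('sleeve',ray(c,320.2,238.6,.042),'small',ray(c,409.5,388.9,.058))
c=load('w5'); print('hub',ray(c,251,229,.064)); 
a=.2277
for i,(u,v) in {0:(210,162),5:(289,161),4:(328,228)}.items():
    p=ray(c,u,v,.058); print(i,(p[:2]-.054*np.array([np.cos(a+i*np.pi/3),np.sin(a+i*np.pi/3)])).round(4))
c=load('w6'); print('hub6',ray(c,238,245,.064),ray(c,327,252,.083))
c=load('w1')
p=ray(c,447.5,61.5,.042);print(p)
go(.5425,-.3605,.17,-2.39,1,0)
```

```text
sleeve [ 0.54024192 -0.36148243  0.042     ] small [ 0.57689337 -0.23882173  0.058     ]
hub [0.53608913 0.26708609 0.064     ]
0 [0.5344 0.2671]
5 [0.5354 0.2674]
4 [0.5357 0.2677]
hub6 [0.53564063 0.26832116 0.064     ] [0.52201071 0.21500977 0.083     ]
[ 0.54297605 -0.3594735   0.042     ]
15.15 [-0.598  0.496 -0.017  1.037  0.018 -1.346] [ 0.536  -0.3583  0.1582] [-3.1257  0.0221 -2.3931] toolz [ 0.027  0.003 -1.   ] 0.0852
q6 end about -1.3377457182221397
[[-0.0035, -0.0063, -0.0116], -0.003, 0]
```

Run:
```python
from h import *
go(.541,-.3605,.045,-2.39,3,0)
```

```text
15.15 [-0.598  0.496 -0.017  1.037  0.018 -1.346] [ 0.536  -0.3583  0.1582] [-3.1257  0.0221 -2.3931] toolz [ 0.027  0.003 -1.   ] 0.0852
q6 end about -1.33902271950755
[[0.0001, -0.0011, 0.0378], -0.001, 0]
[[0.0001, -0.0011, 0.0378], -0.001, 0]
[[0.0001, -0.0011, 0.0378], -0.001, 0]
```

Emit:
play_rows:
  plan:
    - [[0,-0.0033,0.0375],0,0]
    - [[0,0,0.0375],0,0]
    - [[0,0,0.038],0,0.2]
    - [[0,0,0],0,0.6]
    - [[0,0,0],0,0.8]

```text
time_s: 15.78
tcp_pos: [0.5423, -0.3589, 0.0471]
ee_rot: [-3.124, 0.022, -2.391]
ft_force: [-0.2, -1.0, -0.0]
opening: 0.0396
finger_force: 60.3
```

Emit:
play_rows:
  plan:
    - [[0,0,0],0,0.8]
    - [[0,0,0],0,0.8]
    - [[0,0,-0.02],0,0.8]
    - [[0,0,-0.06],0,0.8]
    - [[0,0,-0.06],0,0.8]

```text
time_s: 16.4
tcp_pos: [0.5374, -0.3596, 0.1876]
ee_rot: [-3.126, 0.022, -2.392]
ft_force: [1.2, -0.2, -0.2]
opening: 0.0395
finger_force: 60.5
```

Run:
```python
from h import *
c=snap('wrist','w8'); d=snap('side','s8'); s=ctrl.get_state(); p=s['tcp_pos']; u,v=proj(d,p).astype(int); print(u,v)
o=np.zeros((300,800,3),np.uint8); o[:,:400]=cv2.resize(c['frame'][:,:,::-1],(400,300)); o[:,400:]=cv2.resize(d['frame'][v-60:v+60,u-80:u+80,::-1],(400,300)); cv2.imwrite('pics/c8.png',o)
for dz in [-.03,-.035,-.04,-.045,-.05]: print(dz,proj(d,p+[0,0,dz]).round(1))
go(.5695,.2285,.19,-2.39,14,.8)
```

```text
377 146
-0.03 [377.4 158.9]
-0.035 [377.4 161. ]
-0.04 [377.4 163.1]
-0.045 [377.3 165.2]
-0.05 [377.3 167.3]
16.5 [-0.598  0.477  0.048  1.106  0.018 -1.347] [ 0.5417 -0.3626  0.1951] [-3.11    0.0253 -2.3917] toolz [ 0.04  -0.006 -0.999] 0.0396
q6 end about -0.36930492115012403
[[-0.0302, 0.0296, 0.0002], -0.0, 0.8]
[[-0.0302, 0.0296, 0.0002], -0.0, 0.8]
[[-0.0302, 0.0296, 0.0002], -0.0, 0.8]
[[-0.0302, 0.0295, 0.0002], -0.0, 0.8]
[[-0.0302, 0.0295, 0.0002], -0.0, 0.8]
[[-0.0302, 0.0295, 0.0002], -0.0, 0.8]
[[-0.0302, 0.0295, 0.0002], -0.0, 0.8]
[[-0.0302, 0.0295, 0.0002], -0.0, 0.8]
[[-0.0302, 0.0295, 0.0002], -0.0, 0.8]
[[-0.0302, 0.0295, 0.0002], -0.0, 0.8]
[[-0.0302, 0.0295, 0.0002], -0.0, 0.8]
[[-0.0303, 0.0295, 0.0002], -0.0, 0.8]
[[-0.0303, 0.0295, 0.0002], -0.0, 0.8]
[[-0.0303, 0.0295, 0.0002], -0.0, 0.8]
```

View pics/c8.png

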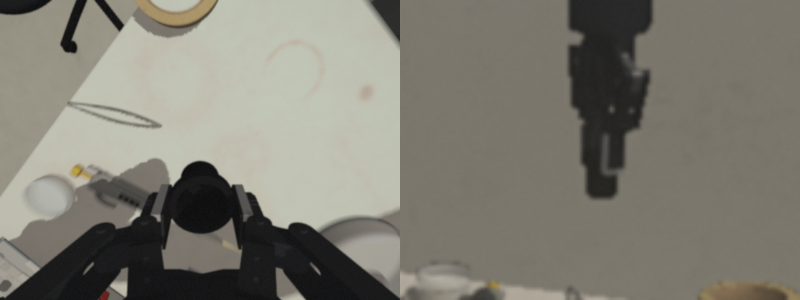

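The sleeve is held upright by its collar between the pads, with its bottom about 45 mm below the TCP.

Emit:
play_rows:
  plan:
    - [[-0.03,0.0295,0],0,0.8]
    - [[-0.03,0.0295,0],0,0.8]
    - [[-0.03,0.0295,0],0,0.8]
    - [[-0.03,0.0295,0],0,0.8]
    - [[-0.03,0.0295,0],0,0.8]

```text
time_s: 17.12
tcp_pos: [0.5471, -0.1483, 0.1871]
ee_rot: [-3.124, 0.023, -2.392]
ft_force: [0.2, -0.3, 0.5]
opening: 0.0393
finger_force: 60.5
```

Emit:
play_rows:
  plan:
    - [[-0.03,0.0295,0],0,0.8]
    - [[-0.03,0.0295,0],0,0.8]
    - [[-0.03,0.0295,0],0,0.8]
    - [[-0.03,0.0295,0],0,0.8]
    - [[-0.03,0.0295,0],0,0.8]

```text
time_s: 17.75
tcp_pos: [0.5564, 0.062, 0.188]
ee_rot: [-3.125, 0.023, -2.392]
ft_force: [0.2, -0.6, 0.6]
opening: 0.0396
finger_force: 60.5
```

Emit:
play_rows:
  plan:
    - [[-0.03,0.0295,0],0,0.8]
    - [[-0.03,0.0295,0],0,0.8]
    - [[-0.03,0.0295,0],0,0.8]
    - [[-0.03,0.0295,0],0,0.8]
    - [[0,0,0],0,0.8]

```text
time_s: 18.38
tcp_pos: [0.564, 0.2316, 0.1884]
ee_rot: [-3.125, 0.024, -2.388]
ft_force: [-0.6, -0.1, -0.8]
opening: 0.0393
finger_force: 60.5
```

Run:
```python
from h import *
c=snap('wrist','w9'); cv2.imwrite('pics/w9.png',c['frame'][:,:,::-1])
a=.2277
for i in range(6): print(i,proj(c,[.534+.054*np.cos(a+i*np.pi/3),.268+.054*np.sin(a+i*np.pi/3),.058]).round(1))
print(proj(c,[.534,.268,.064]))
go(.5709,.2285,.12,-2.39,2,.9)
```

```text
0 [352.  291.8]
1 [424.3 292.5]
2 [469.  233.7]
3 [437.5 166.9]
4 [356.1 166.5]
5 [315.8 232.6]
[393.56283697 235.9770823 ]
18.425 [ 0.391  0.414 -0.073  1.057 -0.008 -0.361] [0.5637 0.2298 0.1883] [-3.1248  0.0221 -2.3896] toolz [ 0.028  0.003 -1.   ] 0.0397
q6 end about -0.3707947620631352
[[-0.0014, -0.0024, 0.0342], 0.0, 0.9]
[[-0.0014, -0.0024, 0.0342], 0.0, 0.9]
```

View pics/w9.png

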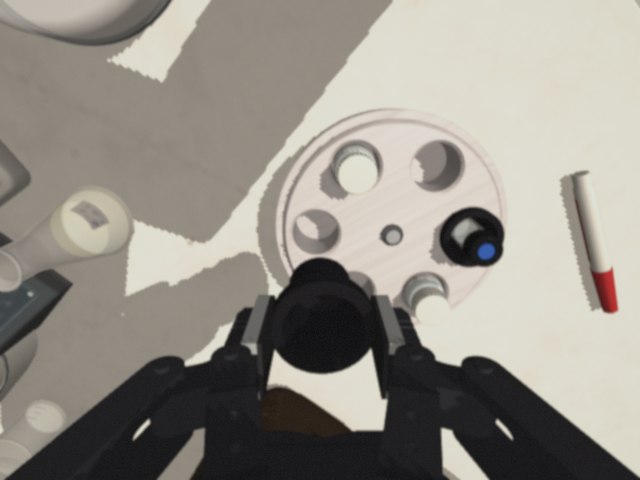

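The wrist view shows the hub at (392,235) and the target hole at (316,231), both within a pixel or so of the refined rotor estimate. The held sleeve's collar is at about (323,327).

Run:
```python
from h import *
c=load('w9'); s,M=st()
p=ray(c,323,325,.1855); print(p, M.T@(p-s['tcp_pos']))
c=load('w5'); p=ray(c,320,345,.1945); print(p)
```

```text
18.425 [ 0.391  0.414 -0.073  1.057 -0.008 -0.361] [0.5637 0.2298 0.1883] [-3.1248  0.0221 -2.3896] toolz [ 0.028  0.003 -1.   ] 0.0397
[0.56137958 0.22919163 0.1855    ] [0.00220446 0.00115832 0.00275307]
[0.51462083 0.22126487 0.1945    ]
```

Run:
```python
from h import *
go(.5712,.2293,.11,-2.39,2,.8); go(.5712,.2293,.076,-2.39,2,.8)
```

```text
18.425 [ 0.391  0.414 -0.073  1.057 -0.008 -0.361] [0.5637 0.2298 0.1883] [-3.1248  0.0221 -2.3896] toolz [ 0.028  0.003 -1.   ] 0.0397
q6 end about -0.36976919559140214
[[-0.0017, -0.0021, 0.0392], 0.0, 0.8]
[[-0.0017, -0.0021, 0.0392], 0.0, 0.8]
18.425 [ 0.391  0.414 -0.073  1.057 -0.008 -0.361] [0.5637 0.2298 0.1883] [-3.1248  0.0221 -2.3896] toolz [ 0.028  0.003 -1.   ] 0.0397
q6 end about -0.36976919559140214
[[-0.0013, -0.0018, 0.0562], 0.0, 0.8]
[[-0.0013, -0.0018, 0.0562], 0.0, 0.8]
```

Emit:
play_rows:
  plan:
    - [[-0.0017,-0.002,0.039],0,0.8]
    - [[-0.0017,-0.002,0.039],0,0.8]
    - [[0,0,0.003],0,0.8]
    - [[0,0,0.003],0,0.8]
    - [[0,0,0.003],0,0.8]

```text
time_s: 19.05
tcp_pos: [0.5726, 0.2285, 0.1033]
ee_rot: [-3.124, 0.025, -2.392]
ft_force: [0.6, -0.0, -0.4]
opening: 0.0394
finger_force: 60.5
```

Emit:
play_rows:
  plan:
    - [[0.001,0,0.004],0,0.8]
    - [[0,0,0.004],0,0.8]
    - [[0,0,0.004],0,0.8]
    - [[0,0,0],0,0.8]

```text
time_s: 19.55
tcp_pos: [0.5708, 0.2284, 0.0891]
ee_rot: [-3.126, 0.022, -2.391]
ft_force: [0.1, 4.4, -0.7]
opening: 0.0396
finger_force: 60.6
```

Emit:
play_rows:
  plan:
    - [[-0.0008,0.0007,0.002],0,0.8]
    - [[0,0,0.004],0,0.8]
    - [[0,0,0.004],0,0.8]
    - [[0,0,0.003],0,0.8]
    - [[0,0,0],0,0.8]

```text
time_s: 20.18
tcp_pos: [0.5713, 0.2288, 0.0762]
ee_rot: [-3.126, 0.022, -2.392]
ft_force: [-0.3, 2.3, 1.1]
opening: 0.0397
finger_force: 61.5
```

Emit:
play_rows:
  plan:
    - [[0,0,0.002],0,0.8]
    - [[0,0,0],0,0.4]
    - [[0,0,0],0,0.4]
    - [[0,0,-0.03],0,0.4]
    - [[0,0,-0.055],0,0.3]

```text
time_s: 20.8
tcp_pos: [0.5671, 0.2272, 0.1572]
ee_rot: [-3.127, 0.015, -2.392]
ft_force: [0.5, 0.2, 1.1]
opening: 0.0594
finger_force: 0.0
```

Run:
```python
from h import *
c=snap('wrist','w10'); t=snap('side','s10')
o=np.zeros((480,800,3),np.uint8); o[:,:500]=c['frame'][:,70:570,::-1]; o[:200,500:]=cv2.resize(t['frame'][285:375,170:305,::-1],(300,200)); cv2.imwrite('pics/c10.png',o)
a=.2277
for i in (5,4): print(proj(c,[.534+.054*np.cos(a+i*np.pi/3),.268+.054*np.sin(a+i*np.pi/3),.068]))
go(.577,-.2375,.17,-2.39,12,0)
```

```text
[322.19337436 257.17559501]
[369.82310097 180.63420774]
20.9 [ 0.385  0.435 -0.102  0.997 -0.008 -0.364] [0.5728 0.2296 0.1651] [-3.1208  0.0311 -2.3921] toolz [ 0.037  0.006 -0.999] 0.0599
q6 end about -1.1418982215436344
[[0.0262, -0.0287, -0.0006], -0.0, 0]
[[0.0262, -0.0287, -0.0006], -0.0, 0]
[[0.0262, -0.0287, -0.0006], -0.0, 0]
[[0.0263, -0.0287, -0.0006], -0.0, 0]
[[0.0263, -0.0287, -0.0006], -0.0, 0]
[[0.0263, -0.0287, -0.0006], -0.0, 0]
[[0.0263, -0.0287, -0.0006], -0.0, 0]
[[0.0263, -0.0287, -0.0006], -0.0, 0]
[[0.0263, -0.0287, -0.0006], -0.0, 0]
[[0.0263, -0.0287, -0.0006], -0.0, 0]
[[0.0263, -0.0287, -0.0006], -0.0, 0]
[[0.0263, -0.0287, -0.0006], -0.0, 0]
```

View pics/c10.png

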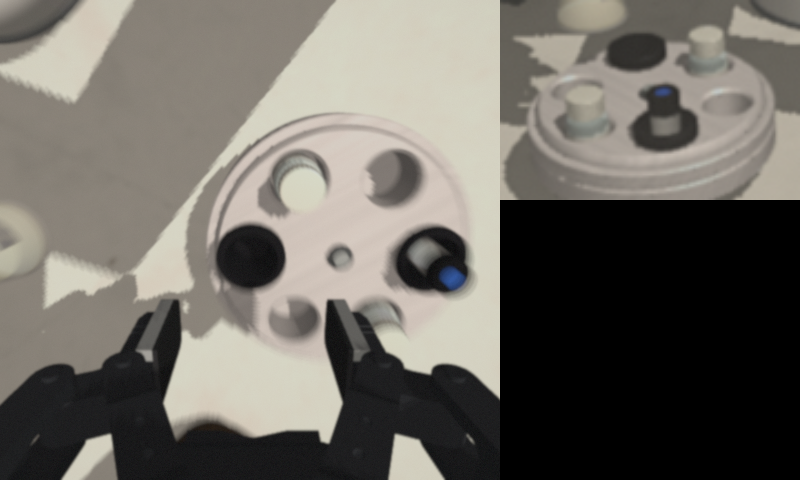

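The sleeve sits flat in the hole opposite its twin, with its collar at about (320,256) against a predicted (322,257). The small vial is next.

Emit:
play_rows:
  plan:
    - [[0.026,-0.0287,0],0,0]
    - [[0.026,-0.0287,0],0,0]
    - [[0.026,-0.0287,0],0,0]
    - [[0.026,-0.0287,0],0,0]
    - [[0.026,-0.0287,0],0,0]

```text
time_s: 21.52
tcp_pos: [0.5712, 0.0333, 0.1579]
ee_rot: [-3.125, 0.02, -2.392]
ft_force: [0.3, 0.7, 0.2]
opening: 0.0853
finger_force: 0.0
```

Emit:
play_rows:
  plan:
    - [[0.026,-0.0287,0],0,0]
    - [[0.026,-0.0287,0],0,0]
    - [[0.026,-0.0287,0],0,0]
    - [[0.026,-0.0287,0],0,0]
    - [[0.026,-0.0287,0],0,0]

```text
time_s: 22.15
tcp_pos: [0.5738, -0.1602, 0.1574]
ee_rot: [-3.126, 0.021, -2.392]
ft_force: [0.5, -0.2, -0.4]
opening: 0.0855
finger_force: 0.0
```

Emit:
play_rows:
  plan:
    - [[0.026,-0.0287,0],0,0]
    - [[0.026,-0.0287,0],0,0]
    - [[0,0,0],0,0]
    - [[0,0,0],0,0]

```text
time_s: 22.65
tcp_pos: [0.5747, -0.2359, 0.1573]
ee_rot: [-3.127, 0.021, -2.392]
ft_force: [0.5, -0.8, -0.3]
opening: 0.0853
finger_force: 0.0
```

Run:
```python
from h import *
c=snap('wrist','w11')
print('pred',proj(c,[.577,-.2375,.058]))
fr=c['frame'].astype(int); d=(fr.max(2)<60).astype(np.uint8); b=((fr[:,:,2]-fr[:,:,0]>40)&(fr[:,:,2]>90)).astype(np.uint8)
for m,mn in ((d,300),(b,25)):
    n,l,s,ce=cv2.connectedComponentsWithStats(m)
    for i in range(1,n):
        if s[i,4]>mn and s[i,2]<100: print(s[i],ce[i].round(1),ray(c,*ce[i],.058).round(4))
go(.577,-.2375,.054,-2.39,3,0)
```

```text
pred [320.57109341 245.51588914]
[ 63 186  42  30 381] [ 83.7 200.4] [ 0.6542 -0.3625  0.058 ]
[306 233  32  35 672] [321.8 249. ] [ 0.5782 -0.2353  0.058 ]
[314 246  17  16 193] [321.9 253.5] [ 0.5804 -0.2332  0.058 ]
22.7 [-0.395  0.457 -0.086  1.005  0.013 -1.145] [ 0.5749 -0.2353  0.1575] [-3.1268  0.0212 -2.3915] toolz [ 0.026  0.004 -1.   ] 0.0854
q6 end about -1.141764376174792
[[0.0007, -0.0005, 0.0345], -0.0, 0]
[[0.0007, -0.0005, 0.0345], -0.0, 0]
[[0.0007, -0.0005, 0.0345], -0.0, 0]
```

Emit:
play_rows:
  plan:
    - [[-0.001,-0.001,0.0345],0,0]
    - [[0,0,0.0345],0,0]
    - [[0,0,0.0345],0,0.3]
    - [[0,0,0],0,0.95]
    - [[0,0,0],0,0.95]

```text
time_s: 23.32
tcp_pos: [0.5804, -0.2353, 0.0559]
ee_rot: [-3.124, 0.022, -2.391]
ft_force: [0.2, -0.0, 0.1]
opening: 0.0325
finger_force: 0.0
```

Emit:
play_rows:
  plan:
    - [[0,0,0],0,0.95]
    - [[0,0,0],0,0.95]
    - [[0,0,-0.03],0,0.95]
    - [[0,0,-0.06],0,0.95]
    - [[0,0,-0.06],0,0.95]

```text
time_s: 23.95
tcp_pos: [0.5752, -0.2363, 0.2065]
ee_rot: [-3.125, 0.022, -2.392]
ft_force: [1.7, -1.3, -1.2]
opening: 0.0171
finger_force: 58.5
```

Run:
```python
from h import *
c=snap('wrist','w12'); d=snap('side','s12'); s=ctrl.get_state(); p=s['tcp_pos']; u,v=proj(d,p).astype(int); print(u,v)
o=np.zeros((450,800,3),np.uint8); o[:300,:400]=cv2.resize(c['frame'][:,:,::-1],(400,300)); o[:300,400:]=cv2.resize(d['frame'][v-60:v+60,u-80:u+80,::-1],(400,300)); cv2.imwrite('pics/c12.png',o)
for dz in [-.045,-.05,-.055,-.06]: print(dz,proj(d,p+[0,0,dz]).round(1))
fr=c['frame'].astype(int); b=((fr[:,:,2]-fr[:,:,0]>40)&(fr[:,:,2]>90)).astype(np.uint8)
n,l,q,ce=cv2.connectedComponentsWithStats(b)
for i in range(1,n):
    if q[i,4]>25: print(q[i],ce[i],ray(c,*ce[i],p[2]+.004))
go(.567,.2285,.19,-2.39,12,.95)
```

```text
341 149
-0.045 [341.3 169.4]
-0.05 [341.4 171.7]
-0.055 [341.4 173.9]
-0.06 [341.4 176.1]
[310 331  16  10  78] [317.12820513 334.76923077] [ 0.57013092 -0.24345626  0.21749379]
24.05 [-0.396  0.423  0.008  1.117  0.013 -1.145] [ 0.5797 -0.2382  0.2135] [-3.1114  0.0279 -2.3919] toolz [ 0.041 -0.003 -0.999] 0.0173
q6 end about -0.36782793997415514
[[-0.0257, 0.0293, 0.0018], -0.0, 0.95]
[[-0.0257, 0.0293, 0.0018], -0.0, 0.95]
[[-0.0257, 0.0292, 0.0018], -0.0, 0.95]
[[-0.0257, 0.0292, 0.0018], -0.0, 0.95]
[[-0.0257, 0.0292, 0.0018], -0.0, 0.95]
[[-0.0257, 0.0292, 0.0018], -0.0, 0.95]
[[-0.0257, 0.0292, 0.0018], -0.0, 0.95]
[[-0.0257, 0.0292, 0.0018], -0.0, 0.95]
[[-0.0257, 0.0292, 0.0018], -0.0, 0.95]
[[-0.0257, 0.0292, 0.0018], -0.0, 0.95]
[[-0.0257, 0.0292, 0.0018], -0.0, 0.95]
[[-0.0257, 0.0292, 0.0018], -0.0, 0.95]
```

View pics/c12.png

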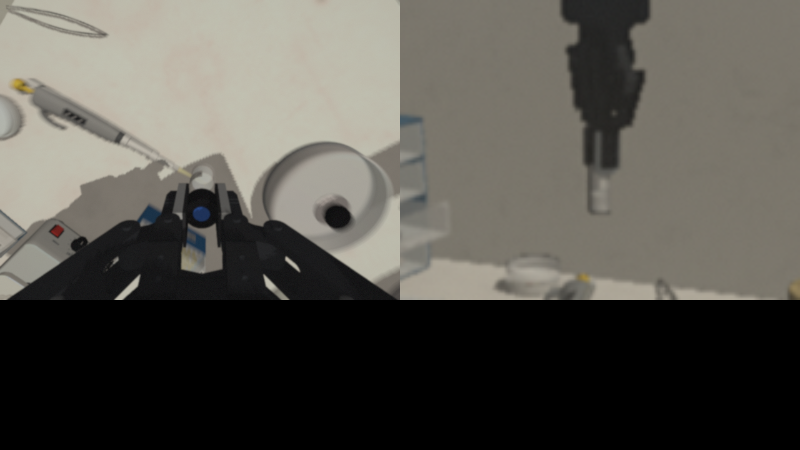

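The small vial is held upright by its cap, with its bottom about 55 mm below the TCP.

Emit:
play_rows:
  plan:
    - [[-0.0257,0.0292,0.002],0,0.95]
    - [[-0.0257,0.0292,0.002],0,0.95]
    - [[-0.0257,0.0292,0.002],0,0.95]
    - [[-0.0257,0.0292,0.002],0,0.95]
    - [[-0.0257,0.0292,0.002],0,0.95]

```text
time_s: 24.68
tcp_pos: [0.5703, -0.0407, 0.1952]
ee_rot: [-3.125, 0.022, -2.392]
ft_force: [0.2, 0.5, 0.3]
opening: 0.0172
finger_force: 58.6
```

Emit:
play_rows:
  plan:
    - [[-0.0257,0.0292,0.002],0,0.95]
    - [[-0.0257,0.0292,0.002],0,0.95]
    - [[-0.0257,0.0292,0.002],0,0.95]
    - [[-0.0257,0.0292,0.002],0,0.95]
    - [[-0.0257,0.0292,0.002],0,0.95]

```text
time_s: 25.3
tcp_pos: [0.5652, 0.1538, 0.1856]
ee_rot: [-3.125, 0.022, -2.392]
ft_force: [0.6, 0.1, -1.0]
opening: 0.0174
finger_force: 58.6
```

Emit:
play_rows:
  plan:
    - [[-0.0257,0.0292,0.002],0,0.95]
    - [[-0.0257,0.0292,0.002],0,0.95]
    - [[0,0,0],0,0.95]
    - [[0,0,0],0,0.95]

```text
time_s: 25.8
tcp_pos: [0.563, 0.23, 0.1816]
ee_rot: [-3.125, 0.021, -2.392]
ft_force: [0.5, -1.0, 0.4]
opening: 0.0173
finger_force: 58.7
```

Run:
```python
from h import *
c=snap('wrist','w13'); s,M=st(); p=s['tcp_pos']
fr=c['frame'].astype(int); b=((fr[:,:,2]-fr[:,:,0]>40)&(fr[:,:,2]>90)).astype(np.uint8)
n,l,q,ce=cv2.connectedComponentsWithStats(b)
for i in range(1,n):
    if q[i,4]>25:
        X=ray(c,*ce[i],p[2]+.004); print(q[i],ce[i].round(1),X.round(4),(M.T@(X-p)).round(4))
print('sleeve pred',proj(c,[.5709,.2285,.068]),'hub',proj(c,[.534,.268,.064]))
d=(fr.max(2)<60).astype(np.uint8)
n,l,q,ce=cv2.connectedComponentsWithStats(d)
for i in range(1,n):
    if q[i,4]>200: print(q[i],ce[i].round(1))
```

```text
25.85 [ 0.391  0.417 -0.085  1.042 -0.008 -0.358] [0.5631 0.2296 0.1817] [-3.125   0.0213 -2.3926] toolz [ 0.027  0.002 -1.   ] 0.0172
[483 250  18  17 228] [491.2 258.4] [0.499  0.248  0.1857] [ 0.0344  0.057  -0.0057]
[310 331  25  22 431] [321.6 341.7] [0.5626 0.2291 0.1857] [ 0.0006 -0.0001 -0.004 ]
sleeve pred [315.74240775 243.66065154] hub [395.82792275 241.93538619]
[ 284  212   61   58 2643] [313.5 239.4]
[ 443  214   65   59 2378] [476.4 243.8]
[   0  278   68   82 1104] [ 36.4 313.9]
[   13   295   621   185 54380] [321.1 419.9]
```

Run:
```python
from h import *
c=load('w13'); print(ray(c,314.5,241,.068))
go(.5692,.2280,.118,-2.392,2,.95)
```

```text
[0.57007407 0.22661318 0.068     ]
25.85 [ 0.391  0.417 -0.085  1.042 -0.008 -0.358] [0.5631 0.2296 0.1817] [-3.125   0.0213 -2.3926] toolz [ 0.027  0.002 -1.   ] 0.0172
q6 end about -0.36852891902152546
[[-0.001, -0.0021, 0.0319], -0.0, 0.95]
[[-0.001, -0.0021, 0.0319], -0.0, 0.95]
```

Emit:
play_rows:
  plan:
    - [[-0.001,-0.002,0.032],0,0.95]
    - [[-0.001,-0.002,0.032],0,0.95]
    - [[0,0,0.005],0,0.95]
    - [[0,0,0.005],0,0.95]
    - [[0,0,0],0,0.95]

```text
time_s: 26.48
tcp_pos: [0.57, 0.229, 0.1088]
ee_rot: [-3.125, 0.023, -2.392]
ft_force: [-0.7, 0.3, 0.3]
opening: 0.0174
finger_force: 58.6
```

Emit:
play_rows:
  plan:
    - [[0,0,0.004],0,0.95]
    - [[0,0,0.004],0,0.95]
    - [[0,0,0.004],0,0.95]
    - [[0,0,0],0,0.95]

```text
time_s: 26.98
tcp_pos: [0.5694, 0.229, 0.0954]
ee_rot: [-3.126, 0.021, -2.392]
ft_force: [0.1, -0.0, -0.1]
opening: 0.0173
finger_force: 58.6
```

Emit:
play_rows:
  plan:
    - [[0,0,0.003],0,0.95]
    - [[0,0,0.003],0,0.95]
    - [[0,0,0],0,0.95]

```text
time_s: 27.35
tcp_pos: [0.5697, 0.229, 0.0895]
ee_rot: [-3.126, 0.021, -2.392]
ft_force: [0.2, -0.7, -0.4]
opening: 0.0171
finger_force: 58.6
```

Emit:
play_rows:
  plan:
    - [[0,0,0],0,0.6]
    - [[0,0,0],0,0.6]
    - [[0,0,-0.03],0,0.6]
    - [[0,0,-0.06],0,0.5]
    - [[0,0,0],0,0.4]

```text
time_s: 27.98
tcp_pos: [0.571, 0.2303, 0.1856]
ee_rot: [-3.121, 0.032, -2.392]
ft_force: [0.7, 0.2, 0.2]
opening: 0.0514
finger_force: 0.0
```

Run:
```python
from h import *
c=snap('wrist','w14'); t=snap('top','t14'); d=snap('side','s14'); s,M=st()
fr=c['frame'].astype(int); b=((fr[:,:,2]-fr[:,:,0]>40)&(fr[:,:,2]>90)).astype(np.uint8)
n,l,q,ce=cv2.connectedComponentsWithStats(b)
for i in range(1,n):
    if q[i,4]>25: print(q[i],ce[i].round(1),ray(c,*ce[i],.090).round(4))
fr=d['frame'].astype(int); b=((fr[:,:,2]-fr[:,:,0]>25)&(fr[:,:,2]>70)).astype(np.uint8)
b[:285]=0;b[380:]=0
n,l,q,ce=cv2.connectedComponentsWithStats(b)
for i in range(1,n):
    if q[i,4]>3 and 170<ce[i][0]<310: print('side',q[i],ce[i].round(1))
for p in ([.534-.0369,.268+.0395,.09],[.5709,.2285,.09]): print(proj(d,p))
```

```text
28.125 [ 0.387  0.424 -0.08   1.041 -0.008 -0.363] [0.5672 0.2287 0.1795] [-3.1254  0.0214 -2.3919] toolz [ 0.027  0.003 -1.   ] 0.0512
[319 235  17  17 228] [327.  243.4] [0.5695 0.23   0.09  ]
[491 237  18  17 226] [499.8 244.7] [0.4975 0.3074 0.09  ]
side [227 292   6   4  19] [229.6 293.6]
side [240 324   7   4  23] [242.9 325.7]
[244.04227917 326.23309672]
[230.49298379 293.26561087]
```

Everything is in place: the small vial's cap is at (0.5695, 0.230), opposite its twin at (0.4975, 0.3074), and the side-view pixels match a seated height. For the lid I'll use yaw π, so the small remaining tilt lies about the closing axis and the lid stays level when gripped.

Run:
```python
from h import *
go(.528,-.04,.18,-3.1416,7,0)
```

```text
28.125 [ 0.387  0.424 -0.08   1.041 -0.008 -0.363] [0.5672 0.2287 0.1795] [-3.1254  0.0214 -2.3919] toolz [ 0.027  0.003 -1.   ] 0.0512
q6 end about -0.07552968817072192
[[0.0302, -0.0243, -0.0003], 0.107, 0]
[[0.0275, -0.0274, -0.0003], 0.107, 0]
[[0.0244, -0.0302, -0.0003], 0.107, 0]
[[0.021, -0.0326, -0.0003], 0.107, 0]
[[0.0174, -0.0347, -0.0003], 0.107, 0]
[[0.0136, -0.0363, -0.0003], 0.107, 0]
[[0.0097, -0.0376, -0.0003], 0.107, 0]
```

Emit:
play_rows:
  plan:
    - [[0.03,-0.0243,0],0.107,0]
    - [[0.0275,-0.0274,0],0.107,0]
    - [[0.0244,-0.03,0],0.107,0]
    - [[0.021,-0.0326,0],0.107,0]
    - [[0.0174,-0.0347,0],0.107,0]

```text
time_s: 28.75
tcp_pos: [0.5381, 0.0359, 0.1766]
ee_rot: [-3.139, 0.024, -2.93]
ft_force: [0.3, 0.4, -0.2]
opening: 0.0855
finger_force: 0.0
```

Emit:
play_rows:
  plan:
    - [[0.0136,-0.0363,0],0.107,0]
    - [[0.0097,-0.0376,0],0.107,0]
    - [[0,0,0],0,0]
    - [[0,0,0],0,0]

```text
time_s: 29.25
tcp_pos: [0.5278, -0.0393, 0.1769]
ee_rot: [3.138, 0.025, -3.141]
ft_force: [-0.5, 0.1, -0.5]
opening: 0.0856
finger_force: 0.0
```

Run:
```python
from h import *
c=snap('wrist','w15'); s,M=st()
print('pred',proj(c,[.528,-.04,.07]))
fr=c['frame'].astype(int); d=(fr.max(2)<45).astype(np.uint8)
n,l,q,ce=cv2.connectedComponentsWithStats(d)
for i in range(1,n):
    if q[i,4]>400 and q[i,2]<150:
        b=q[i]; print(b,ce[i].round(1),ray(c,*ce[i],.07).round(4),ray(c,b[0]+b[2]/2,b[1]+b[3]/2,.07).round(4))
t=load('t14'); fr=t['frame'].astype(int); d=(fr.max(2)<50).astype(np.uint8)
```

```text
29.3 [-0.077  0.293 -0.291  0.962  0.005 -0.078] [ 0.5281 -0.0389  0.1771] [ 3.1381  0.0255 -3.1399] toolz [ 0.025  0.004 -1.   ] 0.0851
pred [321.05092047 240.09040506]
[ 303  219   45   47 1656] [324.9 242.2] [ 0.5295 -0.0375  0.07  ] [ 0.5297 -0.0371  0.07  ]
```

Emit:
play_rows:
  plan:
    - [[0.001,0.001,0.037],0,0]
    - [[0,0,0.037],0,0]
    - [[0,0,0.036],0,0]
    - [[0,0,0],0,0.2]
    - [[0,0,0],0,0.4]

```text
time_s: 29.92
tcp_pos: [0.5313, -0.0376, 0.0689]
ee_rot: [3.139, 0.028, -3.14]
ft_force: [0.2, -0.2, 0.5]
opening: 0.0519
finger_force: 0.0
```

Emit:
play_rows:
  plan:
    - [[0,0,0],0,0.9]
    - [[0,0,0],0,0.9]
    - [[0,0,0],0,0.9]
    - [[0,0,0],0,0.9]

```text
time_s: 30.42
tcp_pos: [0.5321, -0.0381, 0.07]
ee_rot: [3.138, 0.031, -3.141]
ft_force: [-1.3, 1.0, 6.0]
opening: 0.0278
finger_force: 59.0
```

Emit:
play_rows:
  plan:
    - [[0,0,-0.01],0,0.9]
    - [[0,0,-0.03],0,0.9]
    - [[0,0,-0.045],0,0.9]
    - [[0,0,-0.045],0,0.9]
    - [[0,0,0],0,0.9]

```text
time_s: 31.05
tcp_pos: [0.5297, -0.039, 0.2024]
ee_rot: [3.139, 0.036, -3.141]
ft_force: [0.2, 0.5, -3.0]
opening: 0.0275
finger_force: 59.5
```

Run:
```python
from h import *
s,M=st(); print(s['ft_force'],s['moment']); d=snap('side','s16'); c=snap('wrist','w16')
u,v=proj(d,s['tcp_pos']).astype(int)
fr=c['frame'].astype(int); q=(fr.max(2)<45)
u0,v0=proj(c,s['tcp_pos']+[0,0,.002]); print(u0,v0)
o=np.zeros((480,800,3),np.uint8); o[:360,:480]=cv2.resize(c['frame'][:,:,::-1],(480,360)); o[:300,480:]=cv2.resize(d['frame'][v-60:v+90,u-80:u+80,::-1],(320,300)); cv2.imwrite('pics/c16.png',o)
go(.534,.268,.205,-3.1416,8,.9)
```

```text
31.05 [-0.076  0.271 -0.252  1.012  0.005 -0.077] [ 0.5297 -0.039   0.2024] [ 3.1395  0.0355 -3.1413] toolz [ 0.036  0.002 -0.999] 0.0275
[ 0.15964708  0.4886904  -2.98931472] [-0.01039842 -0.03808116 -0.02715746]
322.7802814918998 347.5569995044423
31.15 [-0.076  0.274 -0.259  1.011  0.005 -0.077] [ 0.5269 -0.0388  0.1983] [ 3.1389  0.0277 -3.1412] toolz [ 0.028  0.003 -1.   ] 0.0281
q6 end about 0.4651805094490884
[[-0.0009, 0.0383, -0.0007], 0.0, 0.9]
[[-0.0009, 0.0383, -0.0007], 0.0, 0.9]
[[-0.0009, 0.0383, -0.0007], 0.0, 0.9]
[[-0.0009, 0.0383, -0.0007], 0.0, 0.9]
[[-0.0009, 0.0383, -0.0007], 0.0, 0.9]
[[-0.0009, 0.0383, -0.0007], 0.0, 0.9]
[[-0.0009, 0.0383, -0.0007], 0.0, 0.9]
[[-0.0009, 0.0383, -0.0007], 0.0, 0.9]
```

View pics/c16.png

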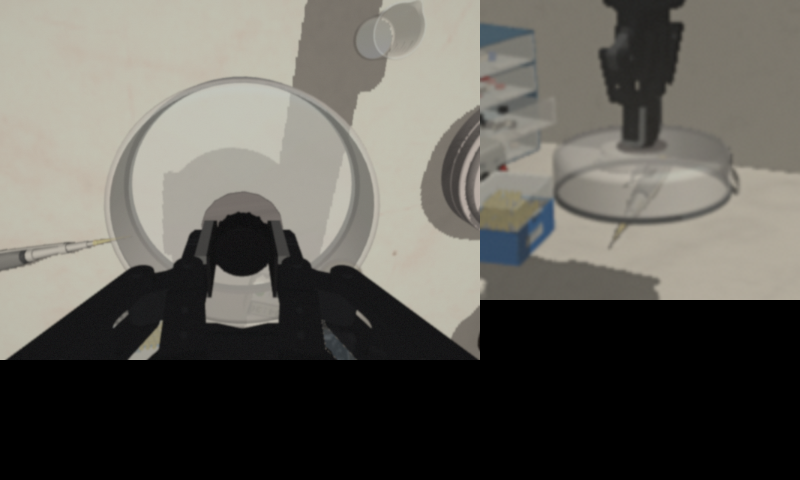

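The wrist crop shows the lid held level by its knob, and the side crop shows its rim level too. I'm measuring the lid centre's offset in the grip numerically.

Run:
```python
from h import *
c=load('w16'); d=load('s16')
T=np.array([.5269,-.0388,.1983]); print('depth tcp',(c['R']@T+c['t'])[2])
g=cv2.cvtColor(c['frame'],cv2.COLOR_RGB2GRAY)
print('col322',[(v,int(g[v,322])) for v in range(240,430,5)])
print('row310',[(u,int(g[310,u])) for u in range(270,376,4)])
print('w pred tcp,knob top/bot',proj(c,T),[proj(c,T+[dx,0,dz]).round(1) for dx in (-.015,.015) for dz in (.002,-.015)])
# side rim
g2=cv2.cvtColor(d['frame'],cv2.COLOR_RGB2GRAY); u,v=proj(d,[.5297,-.039,.2024]).astype(int); print(u,v)
th=np.linspace(0,2*np.pi,200)
for z in (.068,.07):
  P=np.array([proj(d,T+[.084*np.cos(a),.084*np.sin(a),-z]) for a in th]); print(z,P.min(0).round(1),P.max(0).round(1))
yy=v-60+94
print('siderow',yy,[(x,int(g2[yy,x])) for x in range(u-48,u-34)],[(x,int(g2[yy,x])) for x in range(u+40,u+56)])
print('sidecol',[(y,int(g2[y,u+3])) for y in range(v+38,v+60)])
```

```text
depth tcp 0.1444473431500755
col322 [(240, 167), (245, 167), (250, 166), (255, 128), (260, 111), (265, 112), (270, 112), (275, 112), (280, 111), (285, 19), (290, 18), (295, 16), (300, 17), (305, 16), (310, 20), (315, 23), (320, 25), (325, 18), (330, 19), (335, 17), (340, 23), (345, 20), (350, 20), (355, 15), (360, 20), (365, 20), (370, 156), (375, 166), (380, 152), (385, 140), (390, 144), (395, 150), (400, 149), (405, 148), (410, 148), (415, 149), (420, 148), (425, 147)]
row310 [(270, 65), (274, 67), (278, 65), (282, 32), (286, 21), (290, 19), (294, 18), (298, 16), (302, 22), (306, 19), (310, 18), (314, 18), (318, 18), (322, 20), (326, 18), (330, 16), (334, 18), (338, 19), (342, 21), (346, 15), (350, 16), (354, 18), (358, 16), (362, 20), (366, 64), (370, 67), (374, 67)]
w pred tcp,knob top/bot [323.29498667 331.58463492] [array([323.4, 299.7]), array([323.2, 278.8]), array([323.3, 367.2]), array([323.1, 341. ])]
323 181
0.068 [281.3 204. ] [370.5 234.7]
0.07 [281.4 204.9] [370.5 235.8]
siderow 215 [(275, 138), (276, 138), (277, 141), (278, 142), (279, 123), (280, 92), (281, 80), (282, 97), (283, 114), (284, 122), (285, 123), (286, 124), (287, 125), (288, 126)] [(363, 155), (364, 156), (365, 149), (366, 133), (367, 118), (368, 96), (369, 82), (370, 93), (371, 114), (372, 135), (373, 158), (374, 167), (375, 166), (376, 165), (377, 164), (378, 164)]
sidecol [(219, 131), (220, 140), (221, 140), (222, 137), (223, 141), (224, 146), (225, 151), (226, 155), (227, 156), (228, 152), (229, 131), (230, 92), (231, 73), (232, 90), (233, 133), (234, 164), (235, 169), (236, 168), (237, 170), (238, 168), (239, 168), (240, 168)]
```

The lid is centred on the TCP to within about 1 mm. The vial caps put the rotor centre at (0.5337, 0.2685). Carrying the lid over now.

Emit:
play_rows:
  plan:
    - [[-0.0009,0.038,0],0,0.9]
    - [[-0.0009,0.038,0],0,0.9]
    - [[-0.0009,0.038,0],0,0.9]
    - [[-0.0009,0.038,0],0,0.9]
    - [[-0.0009,0.038,0],0,0.9]

```text
time_s: 31.78
tcp_pos: [0.5298, 0.152, 0.1965]
ee_rot: [3.14, 0.023, -3.141]
ft_force: [0.8, 0.4, -2.3]
opening: 0.0283
finger_force: 59.6
```

Emit:
play_rows:
  plan:
    - [[-0.0009,0.038,0],0,0.9]
    - [[-0.0009,0.038,0],0,0.9]
    - [[-0.0005,0.038,0],0,0.9]
    - [[0,0,0],0,0.9]
    - [[0,0,0],0,0.9]

```text
time_s: 32.4
tcp_pos: [0.5324, 0.2645, 0.1973]
ee_rot: [3.141, 0.024, -3.141]
ft_force: [-0.9, 0.5, -2.0]
opening: 0.0279
finger_force: 59.8
```

Run:
```python
from h import *
go(.5338,.2684,.125,-3.1416,3,.9)
c=snap('wrist','w17')
fr=c['frame'].astype(int); b=((fr[:,:,2]-fr[:,:,0]>25)&(fr[:,:,2]>70)).astype(np.uint8)
n,l,q,ce=cv2.connectedComponentsWithStats(b)
for i in range(1,n):
    if q[i,4]>25: print(q[i],ce[i].round(1),ray(c,*ce[i],.090).round(4))
```

```text
32.4 [ 0.466  0.389 -0.089  1.071 -0.01   0.465] [0.5324 0.2645 0.1973] [ 3.141   0.0238 -3.1408] toolz [ 0.024  0.001 -1.   ] 0.0279
q6 end about 0.46578438717094284
[[0.0001, 0.0013, 0.0241], 0.0, 0.9]
[[0.0001, 0.0013, 0.0241], 0.0, 0.9]
[[0.0001, 0.0013, 0.0241], 0.0, 0.9]
```

Emit:
play_rows:
  plan:
    - [[0,0.0039,0.03],0,0.9]
    - [[0,0,0.032],0,0.9]
    - [[0,0,0],0,0.9]

```text
time_s: 32.83
tcp_pos: [0.5329, 0.2669, 0.1343]
ee_rot: [-3.141, 0.021, 3.141]
ft_force: [-1.0, 0.2, -1.3]
opening: 0.0282
finger_force: 59.8
```

Run:
```python
from h import *
s,M=st(); print(s['ft_force'])
d=snap('side','s18'); g2=cv2.cvtColor(d['frame'],cv2.COLOR_RGB2GRAY); T=s['tcp_pos']
th=np.linspace(0,2*np.pi,200)
P=np.array([proj(d,T+[.084*np.cos(a),.084*np.sin(a),-.065]) for a in th]); print(P.min(0).round(1),P.max(0).round(1))
cv2.imwrite('pics/s18c.png',g2)
v=int((P.min(0)[1]+P.max(0)[1])/2); a,b=int(P.min(0)[0]),int(P.max(0)[0])
print(v,g2[v,a-8:a+8].tolist(),g2[v,b-8:b+8].tolist())
Q=np.array([proj(d,[.5338+.084*np.cos(a),.2684+.084*np.sin(a),.03]) for a in th]); print('rotor',Q.min(0).round(1),Q.max(0).round(1))
```

```text
32.825 [ 0.469  0.436 -0.187  0.93  -0.01   0.47 ] [0.5329 0.2669 0.1343] [-3.141   0.0207  3.1405] toolz [ 0.021 -0.001 -1.   ] 0.0282
[-0.95670536  0.17156628 -1.32052521]
[182.3 295. ] [294.6 351.4]
323 [97, 97, 97, 96, 97, 96, 96, 96, 96, 94, 95, 96, 91, 94, 110, 122] [132, 128, 129, 139, 143, 132, 122, 110, 92, 95, 102, 105, 104, 104, 103, 104]
rotor [184.1 316.4] [294.7 375.8]
```

Emit:
play_rows:
  plan:
    - [[-0.0005,0.001,0.004],0,0.9]
    - [[0,0,0.004],0,0.9]
    - [[0,0,0.003],0,0.9]
    - [[0,0,0],0,0.9]

```text
time_s: 33.38
tcp_pos: [0.536, 0.2705, 0.1261]
ee_rot: [3.139, 0.027, -3.141]
ft_force: [-0.2, 0.1, -1.7]
opening: 0.0281
finger_force: 59.8
```

Emit:
play_rows:
  plan:
    - [[0.001,-0.001,0.003],0,0.9]
    - [[0,0,0.003],0,0.9]
    - [[0,0,0],0,0.9]

```text
time_s: 33.75
tcp_pos: [0.5352, 0.2694, 0.1201]
ee_rot: [3.139, 0.027, -3.141]
ft_force: [-1.6, 0.1, -0.9]
opening: 0.0277
finger_force: 60.2
```

Emit:
play_rows:
  plan:
    - [[0.001,0,0.002],0,0.9]
    - [[0,0,0.002],0,0.9]
    - [[0,0,0],0,0.9]

```text
time_s: 34.12
tcp_pos: [0.5353, 0.2695, 0.1199]
ee_rot: [3.138, 0.031, -3.141]
ft_force: [-5.6, -3.6, 19.8]
opening: 0.0276
finger_force: 62.1
```

Run:
```python
from h import *
d=snap('side','s19'); s,M=st(); print(s['ft_force'].round(1))
g=cv2.cvtColor(d['frame'],cv2.COLOR_RGB2GRAY); g0=cv2.cvtColor(load('s14')['frame'],cv2.COLOR_RGB2GRAY)
th=np.linspace(0,2*np.pi,400)
for z in (.045,.05,.054,.058,.062):
  P=np.array([proj(d,[.534+.084*np.cos(a),.2685+.084*np.sin(a),z]) for a in th]); print(z,P.min(0).round(1),P.max(0).round(1))
for u in (200,238,276): 
  P=np.array([proj(d,[.534+.084*np.cos(a),.2685+.084*np.sin(a),.05]) for a in th]); k=np.abs(P[:,0]-u).argsort()[:20]; print(u,'z=.05 lower edge',P[k,1].max().round(1))
  print(' now ',330,g[330:385,u].tolist()); print(' before',g0[330:385,u].tolist())
```

```text
34.175 [ 0.472  0.446 -0.212  0.884 -0.011  0.471] [0.5353 0.2695 0.1199] [ 3.1379  0.031  -3.1413] toolz [ 0.031  0.004 -1.   ] 0.0279
[-5.8 -3.7 19.1]
0.045 [182.8 308.4] [294.1 366.7]
0.05 [182.5 305.7] [294.  363.7]
0.054 [182.2 303.6] [293.9 361.3]
0.058 [181.9 301.4] [293.8 358.8]
0.062 [181.6 299.3] [293.7 356.3]
200 z=.05 lower edge 359.8
 now  330 [154, 156, 154, 153, 147, 142, 133, 127, 124, 123, 119, 114, 113, 111, 112, 114, 115, 115, 114, 117, 120, 121, 121, 118, 110, 98, 81, 71, 78, 94, 110, 113, 113, 116, 116, 115, 116, 117, 113, 112, 112, 112, 111, 113, 112, 105, 101, 101, 103, 103, 102, 103, 103, 103, 102]
 before [139, 122, 122, 120, 119, 116, 110, 112, 118, 117, 107, 99, 96, 96, 100, 102, 101, 120, 146, 153, 146, 141, 137, 132, 125, 129, 151, 163, 161, 146, 119, 109, 113, 114, 115, 115, 115, 116, 113, 111, 112, 110, 111, 112, 110, 105, 101, 101, 101, 102, 101, 102, 102, 102, 101]
238 z=.05 lower edge 363.6
 now  330 [124, 126, 130, 136, 141, 141, 141, 144, 144, 140, 133, 128, 127, 125, 124, 119, 114, 114, 115, 115, 114, 115, 120, 131, 141, 148, 149, 145, 135, 118, 9
[... 276 characters left out ...]
, 147, 139, 139, 140, 139, 138, 158, 170, 144, 132, 137, 138, 136, 135, 139, 140, 129, 104, 99, 102, 103]
276 z=.05 lower edge 354.0
 now  330 [146, 148, 147, 147, 146, 146, 143, 138, 136, 138, 138, 139, 141, 142, 141, 141, 137, 122, 102, 88, 94, 122, 145, 141, 143, 145, 145, 146, 153, 165, 165, 154, 146, 145, 146, 144, 144, 143, 140, 127, 106, 101, 104, 127, 162, 177, 179, 178, 178, 178, 178, 177, 177, 176, 177]
 before [126, 127, 127, 125, 124, 124, 136, 154, 158, 161, 162, 165, 170, 173, 171, 167, 161, 153, 149, 153, 161, 166, 156, 140, 140, 142, 142, 143, 149, 161, 161, 151, 143, 142, 143, 141, 142, 141, 137, 124, 105, 100, 102, 124, 159, 174, 176, 176, 175, 175, 174, 174, 173, 173, 173]
```

The side image shows the rim's dark lower edge (v 359, 363 and 351 at u 200, 238 and 276) within about 1 px of the ledge edge. A rim caught on the top face would be about 5 px higher, so the lid is on its ledge. I'm relaxing the press and releasing.

Emit:
play_rows:
  plan:
    - [[0.001,-0.0005,-0.003],0,0.9]
    - [[0,0,0],0,0.9]
    - [[0,0,0],0,0.5]
    - [[0,0,0],0,0.3]
    - [[0,0,0],0,0.3]

```text
time_s: 34.8
tcp_pos: [0.5332, 0.2689, 0.1186]
ee_rot: [3.139, 0.027, -3.141]
ft_force: [0.4, -0.1, -0.2]
opening: 0.0599
finger_force: 0.0
```

Emit:
play_rows:
  plan:
    - [[0,0,-0.02],0,0.2]
    - [[0,0,-0.05],0,0.1]
    - [[0,0,-0.03],0,0.1]
    - [[0,0,0],0,0.1]
    - [[0,0,0],0,0.1]

```text
time_s: 35.42
tcp_pos: [0.5301, 0.2684, 0.218]
ee_rot: [3.139, 0.026, -3.141]
ft_force: [-0.6, -0.0, -0.4]
opening: 0.0769
finger_force: 0.0
```

Run:
```python
from h import *
d=snap('side','s20'); c=snap('wrist','w20'); s,M=st(); print(s['ft_force'].round(1))
g=cv2.cvtColor(d['frame'],cv2.COLOR_RGB2GRAY); g0=cv2.cvtColor(load('s14')['frame'],cv2.COLOR_RGB2GRAY)
for u in (188,194,200,219,238,257,276,284):
  a=g[335:372,u].astype(int); b=g0[335:372,u].astype(int); k=a[5:34].argmin()+5; print(u,'rim min v',335+k,a[k-3:k+4].tolist(),'before',b[k-3:k+6].tolist())
fr=c['frame'].astype(int); m=(fr.max(2)<45).astype(np.uint8)
n,l,q,ce=cv2.connectedComponentsWithStats(m)
for i in range(1,n):
    b=q[i]
    if b[4]>300 and b[2]<200: print(b,ce[i].round(1),ray(c,b[0]+b[2]/2,b[1]+b[3]/2,.12).round(4))
# knob in side view: dark blob
m=(d['frame'].max(2)<50).astype(np.uint8); n,l,q,ce=cv2.connectedComponentsWithStats(m)
for i in range(1,n):
    if q[i,4]>40 and 200<ce[i][0]<280 and 260<ce[i][1]<340: print('side knob',q[i],ce[i])
th=np.linspace(0,2*np.pi,100)
for z in (.120,.128): 
  P=np.array([proj(d,[.534+.015*np.cos(a),.2685+.015*np.sin(a),z]) for a in th]); print(z,P.min(0).round(1),P.max(0).round(1))
```

```text
35.525 [ 0.474  0.376 -0.055  1.117 -0.01   0.473] [0.5297 0.2682 0.2172] [ 3.1401  0.0243 -3.1411] toolz [ 0.024  0.001 -1.   ] 0.0769
[-0.8  0.4  0.7]
188 rim min v 350 [91, 81, 71, 69, 79, 93, 101] before [152, 160, 164, 159, 149, 132, 113, 102, 102]
194 rim min v 354 [99, 89, 77, 69, 76, 96, 111] before [119, 135, 154, 163, 160, 146, 122, 109, 108]
200 rim min v 357 [108, 96, 78, 72, 84, 105, 111] before [125, 129, 151, 163, 161, 146, 119, 109, 113]
219 rim min v 361 [129, 115, 88, 78, 88, 109, 122] before [155, 145, 147, 160, 165, 161, 139, 131, 132]
238 rim min v 361 [140, 124, 94, 83, 90, 113, 137] before [168, 157, 150, 155, 170, 172, 147, 139, 139]
257 rim min v 358 [132, 115, 93, 89, 101, 123, 137] before [165, 155, 154, 166, 180, 169, 143, 143, 147]
276 rim min v 350 [134, 123, 101, 89, 90, 101, 119] before [153, 149, 153, 161, 166, 156, 140, 140, 142]
284 rim min v 345 [123, 109, 91, 86, 91, 107, 123] before [150, 153, 159, 165, 160, 145, 135, 133, 133]
[ 301  222   46   49 1765] [323.6 246.5] [0.5307 0.2692 0.12  ]
side knob [226 289  19  19  75] [233.32       298.45333333]
0.12 [224.9 286.5] [245.4 295.8]
0.128 [224.5 281.7] [245.  290.9]
```

The lid's rim runs evenly along the ledge all round and the knob is at its seated height. Everything is released and the gripper is clear.

```bash
python3 -c "
from h import *
print(ctrl.sign_off())"
```

```text
the job is handed in; nothing more can be done
None
```

The job is handed in at about 35.5 s of the 99 s: big vial, sleeve and small vial are in the holes opposite their twins and the lid is down on its ledge by the final side-view check, but `sign_off` gave no verdict.

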